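Sample the vial carriers under the needle

TASK

Sample every vial carrier on the bench one at a time, in order from the shortest to the longest: lay it in the station's lane, slide it vial first under the beam until its rubber septum is centred under the needle, then push the plunger right down for a moment. Draw each sampled carrier back out of the lane and set it upright and flat on the floor of the grey tray. Leave the bottle, tissue box and mouse alone.

Things in the scene. Friction and masses are not known exactly. Their poses are not given: they have to be found in the camera images.
- station: Sampling station fixed to the bench: an aluminium plate 8 mm thick, 90 mm wide (x -195 to +40 mm) with a straight lane on it. Origin: on the bench, below the needle. x runs along the lane, inwards from its mouth; z up. A white housing 50 mm high closes the far end at x = +55 mm. The lane is open above from x = -195 to -15 mm
- lane_mouth (a point): Middle of the lane's mouth, on the plate's top, at station x = -100 mm, where the two white guide rails begin: they are 12 mm high, 54 mm apart inside, 10 mm thick, and run straight to x = +35 mm
- beam_top (a point): Middle of the top of the white beam that bridges the lane, 78 mm above the bench. The beam is 30 mm along the lane (station x -15 to +15 mm); its underside is 50 mm above the plate, its posts stand on the rails' outer edges, leaving the lane's 54 mm free
- needle_tip (a point): The needle's point, straight below the middle of the plunger's button and above the station's origin; moves down with the plunger. Up, it is just inside the beam's lower edge, 56 mm above the bench; fully down, 44 mm, 4 mm below the top of a vial lying in the lane
- plunger (a joint): Spring plunger that carries the needle: 0 m = up, 0.012 m = fully down (needle 12 mm lower). Pushed straight down from above; a spring (1.6 N at the start, 6.4 N fully down) brings it back up when let go. The needle meets no resistance
- plunger_top (a point): Middle of the top face of the plunger's black round button, 32 mm across, on top of the beam; 110 mm above the bench when up; moves with the plunger
- tray: Grey open tray fixed to the bench, 210 (x) x 230 (y) mm outside, walls 4 mm thick and 20 mm high, floor 4 mm thick, for the finished carriers. Origin: centre of its underside
- carrier_short: The short vial carrier (120-210 g; may be absent): white plastic block 120 mm long (x), 48 mm wide (y), 20 mm high, an upright steel handle plate at the rear (30 mm along x, 14 mm thick, 20 to 70 mm above the underside, centred at x = -40 mm) and a capped amber vial in front (32 mm across, top 40 mm above the underside, at x = +40 mm). Origin: centre of the block's underside; +x towards the vial
- septum_short (a point): Centre of the dark rubber disc (16 mm across) on top of the vial cap of the short carrier
- carrier_medium: The medium vial carrier (120-210 g; may be absent): white plastic block 140 mm long (x), 48 mm wide (y), 20 mm high, an upright steel handle plate at the rear (30 mm along x, 14 mm thick, 20 to 70 mm above the underside, centred at x = -50 mm) and a capped amber vial in front (32 mm across, top 40 mm above the underside, at x = +50 mm). Origin: centre of the block's underside; +x towards the vial
- septum_medium (a point): Centre of the dark rubber disc (16 mm across) on top of the vial cap of the medium carrier
- carrier_long: The long vial carrier (120-210 g; may be absent): white plastic block 160 mm long (x), 48 mm wide (y), 20 mm high, an upright steel handle plate at the rear (30 mm along x, 14 mm thick, 20 to 70 mm above the underside, centred at x = -60 mm) and a capped amber vial in front (32 mm across, top 40 mm above the underside, at x = +60 mm). Origin: centre of the block's underside; +x towards the vial
- septum_long (a point): Centre of the dark rubber disc (16 mm across) on top of the vial cap of the long carrier
- reagent_bottle: Amber bottle, 64 mm across, 120 mm tall, not part of the job. Origin: centre of its underside
- tissue_box: Cardboard tissue box 90 x 120 x 80 mm, not part of the job. Origin: centre of its underside
- mouse: Grey computer mouse 100 x 60 x 30 mm, not part of the job. Origin: centre of its underside
Not all that is in view belongs to the job. What is shaped like the carrier_long but green, purple or turquoise is not meant.

How it is judged:
On the way, in this order (a step that is already met when the one before it is completed fails the run):
1. the needle is pressed down into the short carrier's septum (point at least 1 mm below its top, within 6 mm of its centre), the carrier flat in the lane (z of septum_short in the frame of needle_tip above 0.001 m and horizontal distance between septum_short and needle_tip below 0.006 m and z of carrier_short in the frame of station between 0.004 and 0.012 m and angle between the x axis of carrier_short and the x axis of station, either way round below 0.15 rad), for 0.2 s.
2. the needle is pressed down into the medium carrier's septum (point at least 1 mm below its top, within 6 mm of its centre), the carrier flat in the lane (z of septum_medium in the frame of needle_tip above 0.001 m and horizontal distance between septum_medium and needle_tip below 0.006 m and z of carrier_medium in the frame of station between 0.004 and 0.012 m and angle between the x axis of carrier_medium and the x axis of station, either way round below 0.15 rad), for 0.2 s.
3. the needle is pressed down into the long carrier's septum (point at least 1 mm below its top, within 6 mm of its centre), the carrier flat in the lane (z of septum_long in the frame of needle_tip above 0.001 m and horizontal distance between septum_long and needle_tip below 0.006 m and z of carrier_long in the frame of station between 0.004 and 0.012 m and angle between the x axis of carrier_long and the x axis of station, either way round below 0.15 rad), for 0.2 s.
At the end, for the whole second after the job is handed in: Every carrier present lies inside the tray, flat on its floor (underside within 4 mm of it, tilted less than 0.08 rad) and at rest; the plunger is up (less than 3 mm down) (value of joint plunger below 0.003 m and x of carrier_short in the frame of tray between -0.1 and 0.1 m and y of carrier_short in the frame of tray between -0.11 and 0.11 m and z of each of carrier_short, carrier_medium, carrier_long in the frame of tray below 0.008 m and angle between each of carrier_short, carrier_medium, carrier_long's own z axis and vertical below 0.08 rad and linear speed of each of carrier_short, carrier_medium, carrier_long below 0.02 m/s and x of carrier_medium in the frame of tray between -0.1 and 0.1 m and y of carrier_medium in the frame of tray between -0.11 and 0.11 m and x of carrier_long in the frame of tray between -0.1 and 0.1 m and y of carrier_long in the frame of tray between -0.11 and 0.11 m); the robot touches nothing.
It fails at once if the reagent bottle is pushed more than 20 mm or tipped over (distance of reagent_bottle from where it was at the start of the episode above 0.02 m or angle between reagent_bottle's own z axis and vertical above 0.3 rad).
It fails at once if the tissue box is pushed more than 20 mm or tipped over (distance of tissue_box from where it was at the start of the episode above 0.02 m or angle between tissue_box's own z axis and vertical above 0.3 rad).
It fails at once if the mouse is pushed more than 20 mm or tipped over (distance of mouse from where it was at the start of the episode above 0.02 m or angle between mouse's own z axis and vertical above 0.3 rad).
Of carrier_short, carrier_medium, carrier_long only 2 to 3 are there at a start; the rules pass over those that are not, and their reading is None.
At some moment in a run one of carrier_short, carrier_medium, carrier_long may be knocked a few centimetres aside while the robot is not near it.
Once in a run the grip may slacken for a moment while it holds something.
It also fails if it takes over 210 s, if anything falls off the work surface, if the arm or the gripper's body presses on something with over 40 N, if the wrist force passes 120 N, or if a joint passes its speed limit or range.

ROBOT

A 6-joint arm with a two-finger parallel gripper is mounted at the origin on the work surface. World frame = base frame: x ahead of the robot, y to its left, z up, the work surface at z = 0. Lengths are in m, angles in rad, forces in N, time in s.
With the tool pointing down it reaches from about 0.15 to 0.775 m from the base axis. Payload 6.1 kg.
Tool frame: the origin (TCP) lies midway between the tips of the shut fingers; the grasp point (between the pads) lies 19 mm behind it; z points along the fingers, y is the line along which they close (so a half turn about z gives the same grasp; the last joint's range is limited). The gripper opens to 85 mm and grips with 20 to 120 N. Pads are 22 mm wide; open, the fingers measure 114 mm over their backs; the gripper's body (76 mm by 85 mm) begins 54 mm behind the grasp point. The pads swing forward as they close: fully open they stand 13 mm farther back than shut.
Start: joints at [-1.227, 0.126, -0.04, 1.405, 0, 1.571], TCP at [0.177, -0.494, 0.231] pointing down, gripper open.
Joint ranges: [-2.72, 2.72], [-0.95, 1.95], [-1.27, 1.35], [-1.78, 2.02], [-1.46, 1.47], [-3.14, 3.14]. Speed limits (rad/s): [2.39, 2.39, 3.01, 3.14, 3.14, 3.14].

INTERFACE

Orientations are given as a unit quaternion [x, y, z, w].
In Python, from rig import arm gives the robot as it stands. The module is installed in compiled form; this text tells all that it offers.
- The arm moves only by the tool servo_tool, never from a script. Its argument "commands" is a list that holds one entry, the list of rows, each a list of 5 numbers: the shift along the tool's x, y, z as a fraction of full scale, then the turn about the tool's z as a fraction of full scale, then the opening, from 0 (shut) to 1 (fully open). A call has 1 to 20 rows; each row shifts and turns the commanded pose from where the row before left it, along the tool's axes as they then stand; what a row does not reach is not made up. Full scale, the value 1, is 2 cm for a shift and 8 degrees for a turn. A row lasts 1/8 s, in which the tool goes at most 62.5 mm and 10.7 degrees, less where a joint would pass 70% of its speed; a pose out of reach is approached as far as the arm can. A call with a number of a shift or a turn outside -1 to 1 is refused whole. A call with a gripper value outside its range is refused whole. The fingers move at their own pace and stop on an object; the grip force is fixed at half the most. Time passes only in rows, so rows that do not move let the fingers close. It gives the time, the measured TCP pose, the force, the opening and the grip force at its end, in the units of the state.
- arm.state(): the state, without advancing time (a new reading comes with each control period).
- arm.capture(name): name is "scene" or "top" or "wrist"; returns (picture, depth): 480x640x3 uint8, red, green, blue; 480x640 float32, m along the optical axis (not along the pixel's ray), 0 where there is no reading.
- arm.camera_params(name): a dict with "fx", "fy", "cx", "cy" (pixels), "position" and "rotation" of the camera in the world; the wrist camera has in their place "mount" (4x4, takes a point from camera to tool coordinates, whose origin is the TCP and whose axes are the flange's). Camera axes: x right, y down, z forward; pixel columns grow to the right and rows downward; lengths in m; the calibration is good to about 2 mm. A picture is of the moment at which its call begins: read the wrist's pose just before it. camera_params takes no time and is no camera call.
- arm.hand_in(): hands the job in; it is judged then, once.
The state is a dict: "t": time; "joint_positions": joint angles; "joint_velocities": joint speeds; "joint_efforts": joint torques, N m; "tcp_pos": TCP position; "tcp_rot": TCP orientation; "contact_force": force on the tool from outside, world axes, zero at the start; "wrist_torque": the same for the moment, N m; "width": finger opening in m; "grip_force": force on a finger pad.
Only numpy, scipy, OpenCV 4.12 (cv2) and the standard library are available. Lean on these libraries where they do the work, as an engineer would, in place of code of your own. Each camera call takes 0.05 s, during which the arm holds its last target. There are 200 camera calls.

## Working session

There is one attempt and no reset: what is moved stays moved. The work goes in short steps, Python scripts to look and compute and a tool call to move; the robot and the scene stay as the last step left them, time stands still between calls to the robot, and variables do not carry over. Pictures are saved under pics/ and viewed, at most 14 in all, crops included, and the job is handed in when it is done.

Besides the shell and the picture viewer there is one more tool, called as name([rows], argument=value, ...), one row to a line, values as JSON. servo_tool: Moves the arm, as the interface text tells. Shift numbers are shares of 2 cm and turn numbers shares of 8 degrees, none past 1 either way. Its arguments: {"type":"object","properties":{"commands":{"type":"array"}},"required":["commands"]}

```bash
mkdir -p pics; python3 - <<'E'
from rig import arm
import cv2,numpy as np
print(arm.state())
for n in ("top","scene"):
    p,d=arm.capture(n); cv2.imwrite(f"pics/{n}0.png",p[:,:,::-1]); np.save(f"{n}0.npy",d); np.save(f"{n}0p.npy",p)
    print(n,arm.camera_params(n))
print(arm.camera_params("wrist"))
E
```

```text
{'t': 0.0, 'joint_positions': array([-1.22698222e+00,  1.26360138e-01, -4.06225750e-02,  1.40539856e+00,
        1.71881380e-05,  1.57081061e+00]), 'joint_velocities': array([ 0.00032545, -0.00032248,  0.00125582, -0.00136268,  0.00124511,
        0.00045182]), 'joint_efforts': array([-8.40532465e-06, -4.35911036e+01,  3.52928746e+01,  1.70747278e-02,
       -1.99893002e-04,  6.75089595e-06]), 'tcp_pos': array([ 0.17683189, -0.49388178,  0.23053222]), 'tcp_rot': array([ 9.85261249e-01,  1.71054506e-01, -1.27099719e-04, -7.82260413e-04]), 'contact_force': array([ 0.25007384, -0.09423598,  0.44656982]), 'wrist_torque': array([0.00187683, 0.03383772, 0.06229667]), 'grip_force': 0.0, 'width': 0.08534709309791903}
top {'fx': 441.17385327884796, 'fy': 441.17385327884796, 'cx': 319.89130488518543, 'cy': 243.46674571621446, 'position': array([0.29767142, 0.09555402, 1.17598894]), 'rotation': array([-0.68909593,  0.71728169, -0.07304345,  0.07292758])}
scene {'fx': 532.844033178735, 'fy': 532.844033178735, 'cx': 319.62426909400534, 'cy': 241.03325490150647, 'position': array([ 1.19565401, -0.29343412,  0.80318361]), 'rotation': array([ 0.79593424,  0.45891217, -0.20032121, -0.3402348 ])}
{'fx': 335.0893968704491, 'fy': 335.0893968704491, 'cx': 320.7275595232405, 'cy': 235.33874047680433, 'mount': array([[ 3.18487145e-04, -9.66079332e-01, -2.58245275e-01,
         6.44634984e-02],
       [ 9.99999937e-01,  2.66821048e-04,  2.35113016e-04,
        -1.37805344e-03],
       [-1.58232550e-04, -2.58245333e-01,  9.66079356e-01,
        -1.44504668e-01],
       [ 0.00000000e+00,  0.00000000e+00,  0.00000000e+00,
         1.00000000e+00]])}
```

View pics/top0.png

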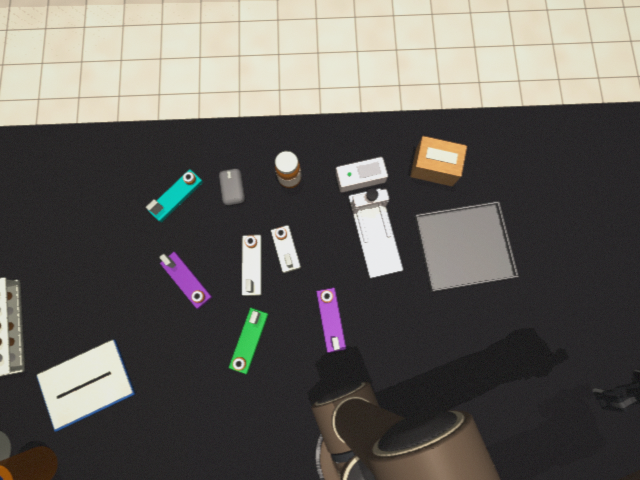

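View pics/scene0.png

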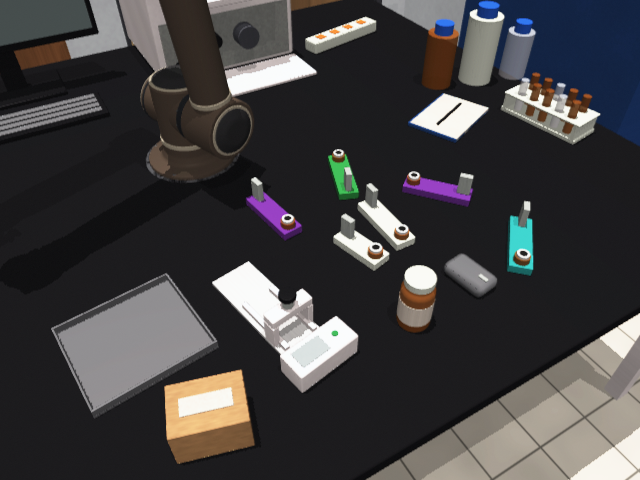

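The top view shows two white carriers: a long one around (251,265) and a shorter one around (285,248). The station mouth is at about (385,270), the beam at about (370,198) and the tray is centred near (467,246). The green, purple and turquoise pieces are decoys.

```bash
cat > h.py <<'E'
import numpy as np,cv2
from scipy.spatial.transform import Rotation as R
from rig import arm
def cam(n,st=None):
    c=arm.camera_params(n)
    if n=="wrist":
        T=np.eye(4);T[:3,:3]=R.from_quat(st["tcp_rot"]).as_matrix();T[:3,3]=st["tcp_pos"];T=T@c["mount"]
        return c,T[:3,:3],T[:3,3]
    return c,R.from_quat(c["rotation"]).as_matrix(),c["position"]
def ray(n,uv,z,st=None):
    c,Rm,p=cam(n,st); uv=np.atleast_2d(np.asarray(uv,float))
    d=np.c_[(uv[:,0]-c["fx"]*0-c["cx"])/c["fx"],(uv[:,1]-c["cy"])/c["fy"],np.ones(len(uv))]@Rm.T
    return p+d*((z-p[2])/d[:,2])[:,None]
def proj(n,P,st=None):
    c,Rm,p=cam(n,st); q=(np.atleast_2d(P)-p)@Rm
    return np.c_[q[:,0]/q[:,2]*c["fx"]+c["cx"],q[:,1]/q[:,2]*c["fy"]+c["cy"]]
def cloud(n,d,st=None):
    c,Rm,p=cam(n,st); v,u=np.mgrid[:480,:640]
    return np.stack([(u-c["cx"])/c["fx"]*d,(v-c["cy"])/c["fy"]*d,d],-1)@Rm.T+p
def tool_down(st):
    m=R.from_quat(st["tcp_rot"]).as_matrix(); return m
E
python3 - <<'E'
from h import *
p=np.load("top0p.npy");d=np.load("top0.npy");W=cloud("top",d)
hsv=cv2.cvtColor(p,cv2.COLOR_RGB2HSV)
m=((hsv[...,1]<45)&(hsv[...,2]>150)).astype(np.uint8)
m[:115]=0
n,l,s,c=cv2.connectedComponentsWithStats(m)
for i in range(1,n):
    if s[i,4]<60: continue
    z=W[l==i][:,2]
    sel=(l==i)
    r=cv2.minAreaRect(np.argwhere(sel)[:,::-1].astype(np.float32))
    b=cv2.boxPoints(r)
    print(c[i].round(1),s[i,4],"z",np.percentile(z,[5,50,95]).round(3)); print(ray("top",b,np.median(z))[:,:2].round(3).tolist(),(np.array(r[1])).round(1))
g=cv2.inRange(p,(70,70,70),(140,140,140)); g[:200]=0;g[:,:410]=0;g[300:]=0;g[:,525:]=0
r=cv2.minAreaRect(np.argwhere(g>0)[:,::-1].astype(np.float32));print("tray",ray("top",cv2.boxPoints(r),0.01)[:,:2].round(3).tolist(),ray("top",r[0],0.01),r)
print("bench z",np.median(W[230:240,100:150,2]))
print("objs",[ray("top",q,h)[0].round(3) for q,h in(((287,165),.12),((231,187),.03),((441,158),.08))])
E
```

```text
[ 17.1 119.6] 368 z [-0.757 -0.748 -0.739]
[[1.387, 1.584], [1.38, 1.417], [1.328, 1.412], [1.335, 1.578]] [10. 35.]
[ 56.2 118.8] 334 z [-0.756 -0.747 -0.738]
[[1.38, 1.407], [1.372, 1.221], [1.33, 1.218], [1.338, 1.403]] [ 8. 39.]
[ 96.  118.1] 274 z [-0.757 -0.748 -0.738]
[[1.372, 1.212], [1.364, 1.031], [1.328, 1.029], [1.336, 1.21]] [ 7. 38.]
[154.6 117. ] 376 z [-0.757 -0.748 -0.738]
[[1.364, 1.017], [1.348, 0.646], [1.322, 0.645], [1.338, 1.015]] [ 5. 78.]
[217.3 115.8] 97 z [-0.755 -0.748 -0.738]
[[1.347, 0.631], [1.34, 0.451], [1.329, 0.451], [1.337, 0.631]] [ 2. 38.]
[441.5 155.2] 302 z [0.079 0.083 0.086]
[[0.749, -0.198], [0.776, -0.206], [0.755, -0.281], [0.728, -0.273]] [29.8 10.1]
[286.  161.4] 367 z [0.116 0.121 0.124]
[[0.737, 0.206], [0.775, 0.168], [0.734, 0.132], [0.697, 0.17]] [20.5 20.5]
[361.7 171.7] 992 z [0.046 0.051 0.055]
[[0.744, 0.04], [0.769, -0.09], [0.71, -0.099], [0.685, 0.03]] [21.  48.6]
[368.2 197.8] 339 z [0.008 0.078 0.082]
[[0.653, 0.012], [0.672, -0.088], [0.638, -0.093], [0.619, 0.006]] [12.8 38.5]
[377.4 240.9] 2272 z [0.004 0.009 0.02 ]
[[0.
[... 641 characters left out ...]
261]] [ 5.1 11.4]
[335.4 343.1] 71 z [0.024 0.07  0.073]
[[0.293, 0.072], [0.295, 0.058], [0.266, 0.054], [0.264, 0.067]] [12.2  5.5]
[ 83.7 383.9] 4634 z [0.009 0.013 0.017]
[[0.225, 0.838], [0.31, 0.636], [0.18, 0.568], [0.098, 0.767]] [57.  90.1]
[238.2 363.6] 63 z [0.036 0.04  0.044]
[[0.25, 0.319], [0.249, 0.294], [0.228, 0.294], [0.229, 0.319]] [ 9. 10.]
tray [[0.613, -0.175], [0.65, -0.42], [0.432, -0.432], [0.398, -0.195]] [[ 0.5213196  -0.30503829  0.01      ]] ((466.8584899902344, 245.2452850341797), (79.9197998046875, 89.19564819335938), 79.3803482055664)
bench z 0.000834719521833005
objs [array([0.726, 0.166, 0.12 ]), array([0.705, 0.327, 0.03 ]), array([ 0.745, -0.238,  0.08 ])]
```

The two white blocks measure 119 mm and 159 mm, so the short and long carriers are present. I'll refine their poses with the wrist camera from above.

servo_tool([
  [[0, 0, 0, 0.55, 1], [0, 0, 0, 0.55, 1], [0.9, -1, 0, 0, 1], [0.9, -1, 0, 0, 1], [0.9, -1, 0, 0, 1], [0.9, -1, 0, 0, 1], [0.9, -1, 0, 0, 1], [0.9, -1, 0, 0, 1], [0.9, -1, 0, 0, 1], [0.9, -1, 0, 0, 1], [0.9, -1, 0, 0, 1], [0.9, -1, 0, 0, 1], [0.9, -1, 0, 0, 1], [0.9, -1, 0, 0, 1], [0.9, -1, 0, 0, 1], [0.9, -1, 0, 0, 1], [0.9, -1, 0, 0, 1], [0.9, -1, 0, 0, 1], [0.9, -1, 0, 0, 1], [0.9, -1, 0, 0, 1]],
])

```text
t: 2.6
tcp_pos: [0.4272, -0.0786, 0.231]
tcp_rot: [0.995, 0.095, -0.0, -0.0]
contact_force: [-1.0, 0.4, -0.5]
width: 0.0852
grip_force: 0.0
```

servo_tool([
  [[0.9, -1, 0.1, 0, 0.6], [0.9, -1, 0.1, 0, 0.6], [0.9, -1, 0.1, 0, 0.6], [0.9, -1, 0.1, 0, 0.6], [0.9, -1, 0.1, 0, 0.6], [0, 0, 0, 0, 0.6], [0, 0, 0, 0, 0.6], [0, 0, 0, 0, 0.6]],
])

```text
t: 3.6
tcp_pos: [0.4961, 0.0351, 0.2214]
tcp_rot: [0.996, 0.095, -0.0, 0.0]
contact_force: [0.3, 0.3, 0.1]
width: 0.0513
grip_force: 0.0
```

```bash
cat >> h.py <<'E'
def look(name):
    st=arm.state(); p,d=arm.capture("wrist"); cv2.imwrite(f"pics/{name}.png",p[:,:,::-1]); np.savez(name,p=p,d=d,pos=st["tcp_pos"],rot=st["tcp_rot"]); return st,p,d
def load(name):
    z=np.load(name+".npz"); return dict(tcp_pos=z["pos"],tcp_rot=z["rot"]),z["p"],z["d"]
def yaw(st):
    m=R.from_quat(st["tcp_rot"]).as_matrix(); return np.arctan2(m[1,0],m[0,0])
def go(st,target,yw=None):
    "shift in tool axes (units of 2cm) and turn units (8deg), measured after turning"
    y=yaw(st) if yw is None else yw; d=np.asarray(target)-st["tcp_pos"]
    return np.round(np.array([d[0]*np.cos(y)+d[1]*np.sin(y),d[0]*np.sin(y)-d[1]*np.cos(y),-d[2]])/0.02,2),round(-np.degrees(y-yaw(st))/8,3)
E
python3 - <<'E'
from h import *
st,p,d=look("w1"); print(st["t"],st["tcp_pos"],st["tcp_rot"],np.degrees(yaw(st)),st["contact_force"],st["width"])
E
```

```text
3.6 [0.49611459 0.03506364 0.22140785] [ 9.95521094e-01  9.45396598e-02 -4.28700734e-05  5.58190032e-05] 10.84964976780406 [0.33620734 0.27919063 0.11043389] 0.051306675065048275
```

View pics/w1.png

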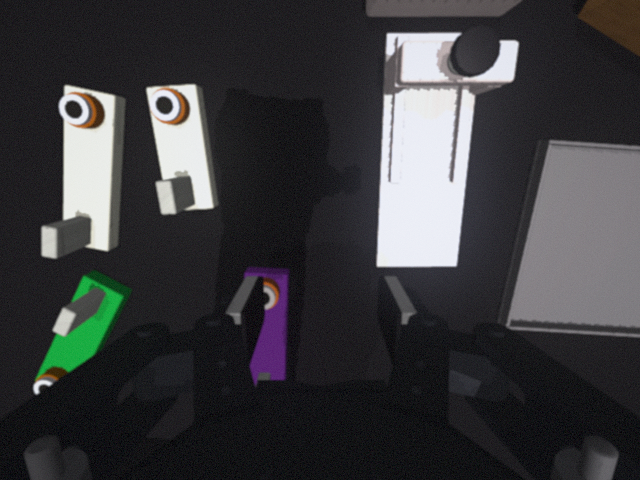

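The wrist view shows the long septum at about (75,108), the short septum at about (169,105), and handle tops at about (60,240) and (172,196). The station plate runs from (377,266) to (457,267) at its front edge, and the button is at about (477,50).

```bash
cat >> h.py <<'E'
def septum(st,p,uv,z,r=14):
    u0,v0=uv; g=cv2.cvtColor(p,cv2.COLOR_RGB2GRAY)[v0-r:v0+r+1,u0-r:u0+r+1]
    m=(g<110).astype(np.uint8); n,l,s,c=cv2.connectedComponentsWithStats(m)
    k=l[r,r]; q=c[k]+[u0-r,v0-r]; return q,s[k,4],ray("wrist",q,z,st)[0]
def station(st,p,x0,x1,rows,frontrows):
    "plate side edges & front edge by threshold; returns lane points"
    w=(p.min(2)>190)
    L=[];Rr=[]
    for v in range(*rows):
        a=np.flatnonzero(w[v,x0:x1])+x0
        L.append((a[0]-.5,v));Rr.append((a[-1]+.5,v))
    F=[(u,np.flatnonzero(w[frontrows[0]:frontrows[1],u])[-1]+frontrows[0]+.5) for u in range(int(L[-1][0])+10,int(Rr[-1][0])-10)]
    out=[]
    for q in (L,Rr,F):
        P=ray("wrist",q,.008,st)[:,:2]; vx,vy,a,b=cv2.fitLine(P.astype(np.float32),cv2.DIST_HUBER,0,.01,.01).ravel(); out.append((np.array([a,b]),np.array([vx,vy])))
    return out
E
python3 - <<'E'
from h import *
st,p,d=load("w1")
for uv in((75,108),(169,105)):
    print("sept",septum(st,p,uv,.04))
W=cloud("wrist",d,st)
for n,(u0,u1,v0,v1) in dict(long=(40,130,80,262),short=(140,222,80,218)).items():
    S=W[v0:v1,u0:u1].reshape(-1,3); h=S[(S[:,2]>.063)&(S[:,2]<.08)]; b=S[(S[:,2]>.015)&(S[:,2]<.025)]
    r=cv2.minAreaRect(h[:,:2].astype(np.float32)); print(n,"handle",len(h),np.r_[r[0]],r[1:],np.median(h[:,2])); r=cv2.minAreaRect(b[:,:2].astype(np.float32)); print("block",r, len(b))
L,Rr,F=station(st,p,370,470,(195,258),(250,285))
for q in (L,Rr,F): print(q[0],np.degrees(np.arctan2(q[1][1],q[1][0])))
print("rail starts",ray("wrist",[(391,182),(456,182)],.02,st), "width",np.cross(L[1],Rr[0]-L[0]))
# button: depth top
S=W[20:85,445:505].reshape(-1,3); t=S[S[:,2]>.1]; print("button",len(t),np.median(t,0),cv2.minEnclosingCircle(t[:,:2].astype(np.float32)))
E
```

```text
sept (array([ 73.11415525, 108.98173516]), np.int32(219), array([0.54821866, 0.27678079, 0.04      ]))
sept (array([163.94930876, 104.76958525]), np.int32(217), array([0.56750717, 0.19547931, 0.04      ]))
long handle 686 [0.42852384 0.27623171] ((0.015703074634075165, 0.030323639512062073), 88.24652099609375) 0.07130990038533763
block ((0.4883182644844055, 0.2759161591529846), (0.04961607605218887, 0.1595669537782669), 89.28121185302734) 6128
short handle 645 [0.48974591 0.1744711 ] ((0.030130039900541306, 0.01439051516354084), 13.691153526306152) 0.07156068430775414
block ((0.528558611869812, 0.18438920378684998), (0.12019138038158417, 0.04873429238796234), 14.429763793945312) 4113
[ 0.48707393 -0.02984424] 11.128724
[ 0.49609894 -0.11940204] 10.829576
[ 0.4509414  -0.08397725] -79.13878
rail starts [[ 0.53734064 -0.02919991  0.02      ]
 [ 0.54990191 -0.09463863  0.02      ]] width -0.089615725
button 2060 [ 0.64046103 -0.04322423  0.11173391] ((0.6054657101631165, -0.00410236231982708), 0.07022377103567123)<stdin>:11: DeprecationWarning: Arrays of 2-dimensional vectors are deprecated. Use arrays of 3-dimensional vectors instead. (deprecated in NumPy 2.0)
```

```bash
python3 - <<'E'
from h import *
st=arm.state(); print(go(st,[.4897,.1745,.09],np.radians(14.5)))
E
```

```text
(array([ 1.43, -6.83,  6.57]), np.float64(-0.458))
```

servo_tool([
  [[0, 0, 0, -0.46, 0.6], [0.24, -1, 0, 0, 0.6], [0.24, -1, 0, 0, 0.6], [0.24, -1, 0.9, 0, 0.6], [0.24, -1, 0.9, 0, 0.6], [0.24, -1, 0.9, 0, 0.6], [0.23, -1, 0.9, 0, 0.6], [0, -0.83, 0.97, 0, 0.6], [0, 0, 1, 0, 0.6], [0, 0, 1, 0, 0.6], [0, 0, 0, 0, 0.6], [0, 0, 0, 0, 0.6]],
])

```text
t: 5.15
tcp_pos: [0.4959, 0.1528, 0.0911]
tcp_rot: [0.99, 0.144, -0.001, -0.009]
contact_force: [-0.5, 1.1, -0.3]
width: 0.0515
grip_force: 0.0
```

```bash
python3 - <<'E'
from h import *
st,p,d=look("w2"); W=cloud("wrist",d,st); print(st["t"],go(st,[.4897,.1745,.032],np.radians(14.5)))
q=proj("wrist",[[.567,.1945,.04]],st)[0].round().astype(int);print(q)
try: print("sept",septum(st,p,tuple(q),.04,25))
except Exception as e: print(e)
c,Rm,pp=cam("wrist",st); m=R.from_quat(st["tcp_rot"]).as_matrix()
S=((W-st["tcp_pos"])@m).reshape(-1,3); h=S[(W.reshape(-1,3)[:,2]>.06)&(W.reshape(-1,3)[:,2]<.08)&(abs(S[:,1])<.02)&(abs(S[:,0])<.03)]
print(len(h),np.percentile(h,[2,50,98],axis=0))
E
```

```text
5.15 (array([-0.03, -1.13,  2.95]), np.float64(0.255))
[289 117]
sept (array([288.84249629, 115.29420505]), np.int32(673), array([0.56758499, 0.19486666, 0.04      ]))
590 [[-0.01283074 -0.01985232  0.01837361]
 [ 0.00330103 -0.0173419   0.02002748]
 [ 0.01535834 -0.01511704  0.02998621]]
```

View pics/w2.png

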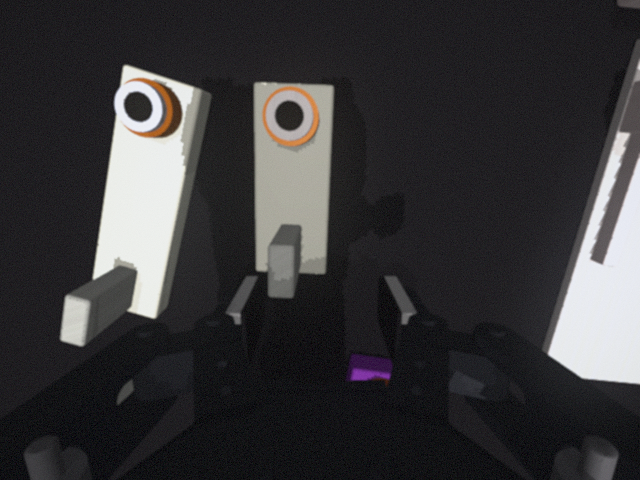

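The view shows the short carrier's vial at (289,115) and its handle top at about (284,270). The gripper is about 22 mm too far right, so I'll correct that and then descend.

servo_tool([
  [[0, -0.5, 0, 0.25, 0.6], [0, -0.6, 0, 0, 0.6], [0, 0, 0, 0, 0.6], [0, 0, 0, 0, 0.6]],
])

```text
t: 5.7
tcp_pos: [0.4949, 0.1549, 0.0908]
tcp_rot: [0.99, 0.142, -0.003, -0.017]
contact_force: [0.5, -0.3, 0.0]
width: 0.0513
grip_force: 0.0
```

```bash
python3 - <<'E'
from h import *
st=arm.state(); m=R.from_quat(st["tcp_rot"]).as_matrix();print(m.round(4),st["tcp_pos"],np.degrees(yaw(st)),st["joint_positions"])
s=np.array([.5676,.1951]);h=np.array([.4897,.1745]);h2=s-.08*np.array([np.cos(np.radians(14.5)),np.sin(np.radians(14.5))]);print(h2)
print(go(st,[.49,.1748,.032],np.radians(14.5)))
E
```

```text
[[ 9.599e-01  2.801e-01 -1.040e-02]
 [ 2.803e-01 -9.594e-01  3.270e-02]
 [-8.000e-04 -3.430e-02 -9.994e-01]] [0.49489259 0.15488713 0.09078823] 16.27515116877164 [ 0.28376045  0.15238998 -0.32002189  1.09921337  0.03431865  3.14129795]
[0.49014819 0.1750696 ]
(array([ 0.01, -1.03,  2.94]), np.float64(0.222))
```

Joint 6 is at its limit because this tool yaw is below the base azimuth. I'll use the half-turned grasp instead.

servo_tool([
  [[0, 0, -0.5, -1, 0.6], [0, 0, -0.5, -1, 0.6], [0, 0, 0, -1, 0.6], [0, 0, 0, -1, 0.6], [0, 0, 0, -1, 0.6], [0, 0, 0, -1, 0.6], [0, 0, 0, -1, 0.6], [0, 0, 0, -1, 0.6], [0, 0, 0, -1, 0.6], [0, 0, 0, -1, 0.6], [0, 0, 0, -1, 0.6], [0, 0, 0, -1, 0.6], [0, 0, 0, -1, 0.6], [0, 0, 0, -1, 0.6], [0, 0, 0, -1, 0.6], [0, 0, 0, -1, 0.6], [0, 0, 0, -1, 0.6], [0, 0, 0, -1, 0.6], [0, 0, 0, -1, 0.6], [0, 0, 0, -1, 0.6]],
])

```text
t: 8.2
tcp_pos: [0.4951, 0.1542, 0.1107]
tcp_rot: [0.03, 0.999, 0.016, -0.006]
contact_force: [-0.8, 0.1, 0.8]
width: 0.0508
grip_force: 0.0
```

servo_tool([
  [[0, 0, 0, -1, 0.6], [0, 0, 0, -1, 0.6], [0, 0, 0, 0, 0.6], [0, 0, 0, 0, 0.6], [0, 0, 0, 0, 0.6]],
])

```text
t: 8.82
tcp_pos: [0.4951, 0.1541, 0.1107]
tcp_rot: [-0.106, 0.994, 0.017, -0.003]
contact_force: [0.2, 0.1, 0.4]
width: 0.0512
grip_force: 0.0
```

```bash
python3 - <<'E'
from h import *
st=arm.state(); m=R.from_quat(st["tcp_rot"]).as_matrix();print(m[:,2].round(4),st["tcp_pos"],np.degrees(yaw(st)),st["joint_positions"])
print(go(st,[.49,.1748,.032],np.radians(-165.5)))
E
```

```text
[-0.0105  0.0327 -0.9994] [0.49511994 0.15413247 0.11068683] -167.80658473217304 [ 0.28223166  0.14220953 -0.28688043  1.14269672  0.03433385  0.06945703]
(array([-0.01,  1.06,  3.93]), np.float64(-0.288))
```

Hitting the limit left a tilt of about 2° in the commanded pose. That's tolerable, so I'll use the full rotation in the move calculations from here and carry on.

```bash
cat >> h.py <<'E'
def go(st,target,yw=None):
    t=0 if yw is None else (yw-yaw(st)+np.pi)%(2*np.pi)-np.pi
    m=(R.from_quat(st["tcp_rot"])*R.from_rotvec([0,0,-t])).as_matrix()
    return np.round((np.asarray(target)-st["tcp_pos"])@m/0.02,2),round(-np.degrees(t)/8,3)
E
python3 - <<'E'
from h import *
st=arm.state(); print(go(st,[.49,.1748,.08],np.radians(-165.5)),go(st,[.49,.1748,.032],np.radians(-165.5)))
E
```

```text
(array([-0.01,  1.01,  1.57]), np.float64(-0.288)) (array([-0.02,  0.93,  3.97]), np.float64(-0.288))
```

servo_tool([
  [[0, 0.5, 0, -0.29, 0.6], [0, 0.43, 0.5, 0, 0.6], [0, 0, 0.5, 0, 0.6], [0, 0, 0.5, 0, 0.6], [0, 0, 0.5, 0, 0.6], [0, 0, 0.5, 0, 0.6], [0, 0, 0.5, 0, 0.6], [0, 0, 0.5, 0, 0.6], [0, 0, 0.47, 0, 0.6], [0, 0, 0, 0, 0.6], [0, 0, 0, 0, 0.6], [0, 0, 0, 0, 0.6]],
])

```text
t: 10.32
tcp_pos: [0.4904, 0.1749, 0.0324]
tcp_rot: [-0.127, 0.992, 0.017, -0.003]
contact_force: [-0.3, -0.7, 1.0]
width: 0.0511
grip_force: 0.0
```

```bash
python3 - <<'E'
from h import *
st,p,d=look("w3"); print(st["t"],st["tcp_pos"],np.degrees(yaw(st)),st["contact_force"],go(st,[.49,.1748,.032],np.radians(-165.5)))
E
```

```text
10.325 [0.49038218 0.17491765 0.03244661] -165.42124628388953 [-0.34319819 -0.74941636  1.03914666] (array([ 0.02, -0.  ,  0.02]), np.float64(0.01))
```

View pics/w3.png

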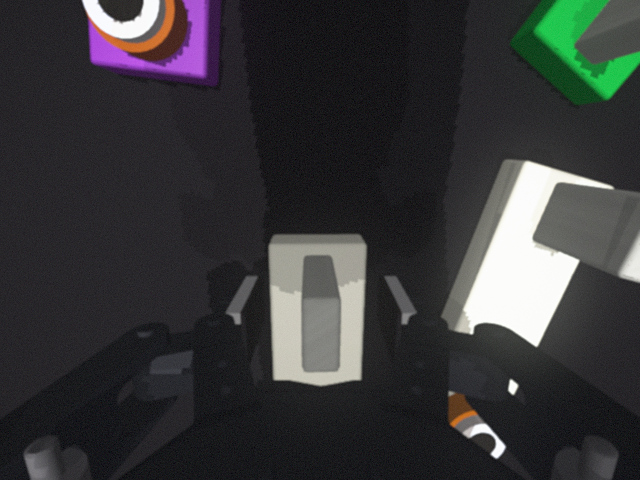

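The handle sits centred between the fingers at about (320,310). Closing and lifting.

servo_tool([
  [[0, 0, 0, 0, 0], [0, 0, 0, 0, 0], [0, 0, 0, 0, 0], [0, 0, 0, 0, 0], [0, 0, 0, 0, 0], [0, 0, 0, 0, 0], [0, 0, -0.4, 0, 0], [0, 0, -0.5, 0, 0], [0, 0, -0.5, 0, 0], [0, 0, -0.5, 0, 0], [0, 0, -0.4, 0, 0], [0, 0, 0, 0, 0], [0, 0, 0, 0, 0]],
])

```text
t: 12.0
tcp_pos: [0.4903, 0.1733, 0.0777]
tcp_rot: [-0.127, 0.992, 0.017, -0.003]
contact_force: [1.1, 0.0, -2.2]
width: 0.0133
grip_force: 58.1
```

```bash
python3 - <<'E'
from h import *
st=arm.state(); print(st["tcp_pos"],np.degrees(yaw(st)),st["contact_force"],st["width"],st["grip_force"])
u=np.array([.9819,.1896]);O=np.array([.6421,-.0456])
t=O-.2*u; print(t,go(st,[*t,st["tcp_pos"][2]],np.radians(10.9-180)))
E
```

```text
[0.49033461 0.17326618 0.07773014] -165.41956084934807 [ 1.07030662  0.02821648 -2.23534937] 0.013331904199612202 58.1162166595459
[ 0.44572 -0.08352] (array([  4.62, -12.18,  -0.39]), np.float64(0.46))
```

servo_tool([
  [[0, 0, 0, 0.46, 0], [0.4, -0.5, 0, 0, 0], [0.4, -1, 0, 0, 0], [0.4, -1, 0, 0, 0], [0.4, -1, 0, 0, 0], [0.4, -1, 0, 0, 0], [0.4, -1, 0, 0, 0], [0.4, -1, 0, 0, 0], [0.4, -1, 0, 0, 0], [0.4, -1, 0, 0, 0], [0.4, -1, -0.2, 0, 0], [0.4, -1, -0.2, 0, 0], [0.22, -1, 0, 0, 0], [0, -0.68, 0, 0, 0], [0, 0, 0, 0, 0], [0, 0, 0, 0, 0], [0, 0, 0, 0, 0]],
])

```text
t: 14.12
tcp_pos: [0.4458, -0.0829, 0.0779]
tcp_rot: [-0.095, 0.995, 0.017, -0.004]
contact_force: [0.3, 0.6, -1.7]
width: 0.0133
grip_force: 61.7
```

```bash
python3 - <<'E'
from h import *
st,p,d=look("w4"); print(st["t"],st["tcp_pos"],np.degrees(yaw(st)),st["contact_force"],st["width"])
p,d=arm.capture("top"); np.savez("t4",p=p,d=d); cv2.imwrite("pics/t4.png",cv2.resize(p[160:320,220:430,::-1],None,fx=3.5,fy=3.5,interpolation=cv2.INTER_CUBIC))
E
```

```text
14.125 [ 0.44579399 -0.08294145  0.07794866] -169.0362626726862 [ 0.29130553  0.64400336 -1.69334075] 0.01334008800881093
```

View pics/w4.png

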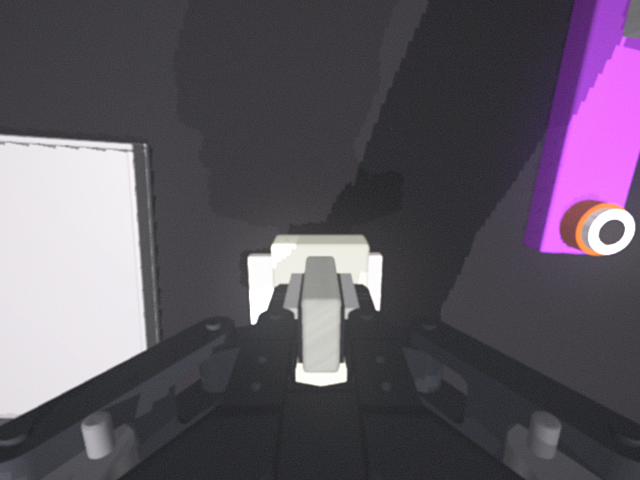

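View pics/t4.png

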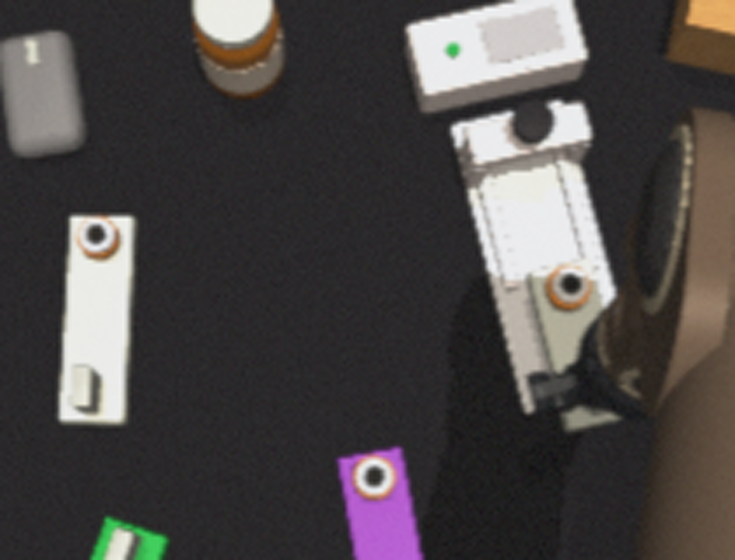

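The wrist view shows the block's rear at (272..368,240) and the plate's front edge showing beyond it at rows of about 254, from column 250 to 382. The top crop shows the held septum at (570,285) and the button at (533,122). I'll compute the offsets.

```bash
python3 - <<'E'
from h import *
u=np.array([.9819,.1896]);v=np.array([-u[1],u[0]]);O=np.array([.6421,-.0456])
sx=lambda P:np.array([(np.asarray(P)[:2]-O)@u,(np.asarray(P)[:2]-O)@v]).round(4)
st,p,d=load("w4"); print("tcp",sx(st["tcp_pos"]))
for n,q,z in(("plateL",(248.5,254),.008),("plateR",(382,254),.008),("blkL",(271.5,241),.0655),("blkR",(368.5,241),.0655)):
    print(n,sx(ray("wrist",q,z,st)[0]))
z=np.load("t4.npz");p=z["p"];g=cv2.cvtColor(p,cv2.COLOR_RGB2GRAY);hsv=cv2.cvtColor(p,cv2.COLOR_RGB2HSV)
def blob(u0,v0,r,thr):
    n,l,s,c=cv2.connectedComponentsWithStats((g[v0-r:v0+r+1,u0-r:u0+r+1]<thr).astype(np.uint8)); k=l[r,r]; return c[k]+[u0-r,v0-r],s[k,4]
for nm,q,zz in(("septum",(383,241),.0855),("button",(372,195),.11),("longsept",(247,227),.04)):
    c,a=blob(*q,6 if nm!="button" else 9,90); print(nm,c,a,sx(ray("top",c,zz)[0]),ray("top",c,zz)[0])
# plate edges in top cam, near rows 215..235 (rails region) 
for r in range(222,240,4):
    w=np.flatnonzero(p[r,340:420].min(1)>120)+340; print(r,w[0],w[-1],sx(ray("top",(w[0]-.5,r),.008)[0]),sx(ray("top",(w[-1]+.5,r),.008)[0]))
E
```

```text
tcp [-0.1998  0.0006]
plateL [-0.1964 -0.044 ]
plateR [-0.1955  0.0458]
blkL [-0.2213 -0.0216]
blkR [-0.2209  0.0257]
septum [382.75 240.75] 20 [-0.1173 -0.0004] [ 0.5269869  -0.06823111  0.0855    ]
button [371.25142857 191.83428571] 175 [ 0.0074 -0.    ] [ 0.64936561 -0.04422164  0.11      ]
longsept [247.15384615 226.53846154] 13 [0.0105 0.3313] [0.58963967 0.28166545 0.04      ]
222 356 389 [-0.0358  0.0441] [-0.0571 -0.0463]
226 357 390 [-0.0473  0.0442] [-0.0686 -0.046 ]
230 358 391 [-0.0588  0.0443] [-0.08   -0.0458]
234 359 393 [-0.0703  0.0444] [-0.0921 -0.0481]
238 360 394 [-0.0817  0.0444] [-0.1034 -0.0479]
```

The top view also shows that the long carrier has been knocked about 4 cm, so I'll re-measure it later. The held block is about 1.5 mm left of the lane centre.

```bash
cat >> h.py <<'E'
u=np.array([.9819,.1896]);v=np.array([-u[1],u[0]]);O=np.array([.6421,-.0456])
sx=lambda P:np.array([(np.asarray(P)[:2]-O)@u,(np.asarray(P)[:2]-O)@v]).round(4)
S=lambda x,y,z:[*(O+x*u+y*v),z]
YF=np.radians(10.92-180)
def rep(*t):
    st=arm.state(); print(round(st["t"],2),"stn",sx(st["tcp_pos"]),st["tcp_pos"].round(4),round(np.degrees(yaw(st)),2),"F",st["contact_force"].round(1),round(st["width"],4),round(st["grip_force"],1))
    for a in t: print(a,go(st,a[:3],a[3] if len(a)>3 else None))
    return st
E
python3 -c "
from h import *
rep(S(-.1998,-.0012,.042)+[YF],S(-.081,-.0012,.042)+[YF])"
```

```text
14.22 stn [-0.1998  0.0005] [ 0.4459 -0.083   0.078 ] -169.04 F [ 0.4  0.1 -1.9] 0.0128 61.7
[np.float64(0.4461439), np.float64(-0.08466036), 0.042, np.float64(-2.9510026992720126)] (array([-0.01, -0.15,  1.8 ]), np.float64(0.005))
[np.float64(0.56279362), np.float64(-0.06213588), 0.042, np.float64(-2.9510026992720126)] (array([-5.95, -0.14,  1.77]), np.float64(0.005))
```

servo_tool([
  [[0, -0.15, 0.4, 0, 0], [0, 0, 0.4, 0, 0], [0, 0, 0.4, 0, 0], [0, 0, 0.4, 0, 0], [0, 0, 0.2, 0, 0], [0, 0, 0, 0, 0], [-0.4, 0, 0, 0, 0], [-0.4, 0, 0, 0, 0], [-0.4, 0, 0, 0, 0], [-0.4, 0, 0, 0, 0], [-0.4, 0, 0, 0, 0], [0, 0, 0, 0, 0]],
])

```text
t: 15.72
tcp_pos: [0.486, -0.0776, 0.0417]
tcp_rot: [-0.095, 0.995, 0.017, -0.004]
contact_force: [-0.1, 0.7, -1.7]
width: 0.013
grip_force: 61.7
```

```bash
python3 - <<'E'
from h import *
rep(S(-.081,-.0012,.042))
p,d=arm.capture("top"); np.savez("t5",p=p,d=d); cv2.imwrite("pics/t5.png",cv2.resize(p[170:290,320:430,::-1],None,fx=5,fy=5,interpolation=cv2.INTER_CUBIC))
E
```

```text
15.72 stn [-0.1594 -0.0018] [ 0.486  -0.0776  0.0417] -169.08 F [-0.1  0.7 -1.7] 0.013 61.7
[np.float64(0.56279362), np.float64(-0.06213588), 0.042] (array([-3.92,  0.03, -0.03]), np.float64(-0.0))
```

View pics/t5.png

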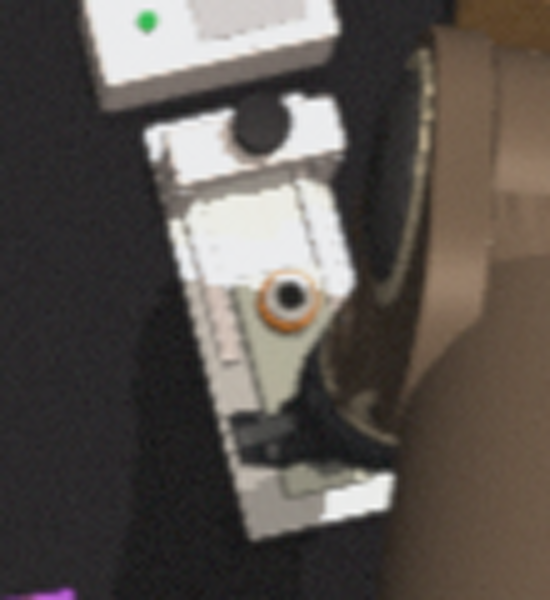

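The carrier's front is between the rails, with the septum at (290,295) in the crop and no contact force. Sliding it in.

servo_tool([
  [[-0.4, 0.02, 0, 0, 0], [-0.4, 0, 0, 0, 0], [-0.4, 0, 0, 0, 0], [-0.4, 0, 0, 0, 0], [-0.4, 0, 0, 0, 0], [-0.4, 0, 0, 0, 0], [-0.4, 0, 0, 0, 0], [-0.4, 0, 0, 0, 0], [-0.4, 0, 0, 0, 0], [-0.3, 0, 0, 0, 0], [0, 0, 0, 0, 0], [0, 0, 0, 0, 0], [0, 0, 0, 0, 0]],
])

```text
t: 17.4
tcp_pos: [0.5616, -0.0626, 0.0415]
tcp_rot: [-0.095, 0.995, 0.017, -0.004]
contact_force: [-0.2, -0.0, -1.7]
width: 0.0134
grip_force: 61.7
```

```bash
python3 - <<'E'
from h import *
rep(S(-.081,-.0012,.041)); look("w6")
E
```

```text
17.4 stn [-0.0823 -0.0014] [ 0.5616 -0.0626  0.0415] -169.1 F [-0.2 -0.  -1.7] 0.0134 61.7
[np.float64(0.56279362), np.float64(-0.06213588), 0.041] (array([-0.06,  0.01,  0.03]), np.float64(-0.0))
```

View pics/w6.png

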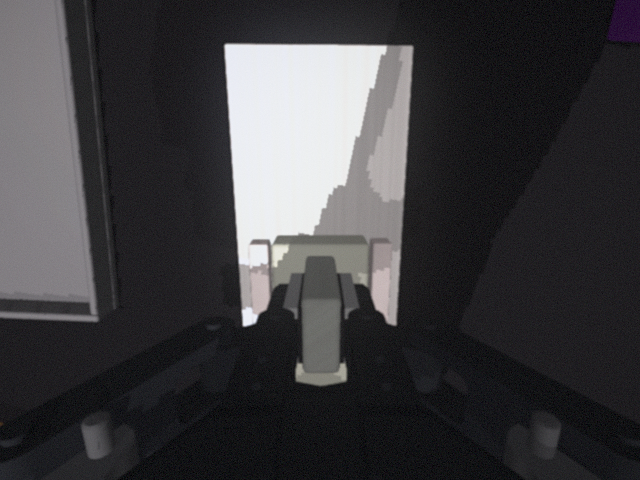

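The block's rear edge (row of about 237) lies next to the rail starts (row of about 240), with the plate edge at about row 45. I'll measure the offset, since the rear should be at station x = -100 mm.

```bash
python3 - <<'E'
from h import *
st,p,d=load("w6"); g=cv2.cvtColor(p,cv2.COLOR_RGB2GRAY).astype(int)
def edge(us,v0,v1):
    return np.median([v0+np.argmax(np.abs(np.diff(g[v0:v1,u_])))+.5 for u_ in us])
f=edge(range(240,390),30,60); print("front row",f,sx(ray("wrist",(320,f),.008,st)[0]))
print([int(x) for x in g[225:265:1,320]]); print("railL",[int(x) for x in g[228:262,259]]); print("railR",[int(x) for x in g[228:262,380]])
print("row240",[int(x) for x in g[252,240:400:1]])
for r in (235,236,237): print(r,sx(ray("wrist",(320,r),.0295,st)[0]))
for r in (239,240,241): print(r,sx(ray("wrist",(320,r),.02,st)[0]))
E
```

```text
front row 43.5 [-0.1957  0.0007]
[149, 145, 147, 148, 147, 147, 148, 147, 144, 138, 117, 103, 100, 100, 101, 101, 99, 103, 107, 117, 131, 132, 135, 137, 138, 140, 140, 137, 138, 136, 124, 94, 80, 79, 81, 81, 83, 78, 75, 79]
railL [237, 237, 237, 238, 237, 239, 237, 239, 238, 238, 227, 163, 121, 111, 109, 122, 173, 226, 238, 238, 238, 237, 239, 239, 238, 237, 238, 238, 238, 237, 238, 238, 237, 239]
railR [144, 144, 143, 140, 142, 136, 144, 140, 140, 131, 112, 103, 106, 104, 111, 125, 145, 147, 149, 151, 146, 150, 148, 151, 150, 149, 152, 151, 149, 147, 155, 148, 151, 153]
row240 [239, 237, 236, 236, 236, 237, 237, 231, 221, 223, 233, 238, 238, 237, 237, 239, 236, 236, 237, 238, 238, 236, 238, 239, 239, 239, 232, 201, 142, 107, 110, 136, 180, 213, 225, 230, 229, 230, 229, 229, 229, 230, 228, 222, 215, 216, 205, 171, 143, 134, 140, 141, 138, 137, 137, 140, 140, 139, 137, 136, 140, 135, 138, 138, 140, 138, 140, 139, 139, 137, 139, 139, 137, 141, 140, 140, 137, 138, 139, 138, 137, 137, 136, 134, 136, 141, 139, 135, 138, 135, 138, 135, 132, 138, 139, 136, 137, 138, 136, 136, 136, 136, 136, 139, 136, 136, 136, 135, 136, 134, 134, 138, 136, 138, 137, 137, 138, 135, 135, 139, 133, 136, 138, 134, 138, 138, 129, 123, 108, 101, 91, 93, 103, 122, 140, 145, 151, 148, 151, 148, 150, 151, 150, 153, 153, 152, 151, 150, 150, 151, 149, 149, 162, 167, 166, 164, 168, 170, 170, 157]
235 [-0.1067 -0.    ]
236 [-0.1062 -0.    ]
237 [-0.1057 -0.    ]
239 [-0.1021  0.0003]
240 [-0.1016  0.0003]
241 [-0.101   0.0003]
```

servo_tool([
  [[-0.09, 0, 0, 0, 0], [0, 0, 0.08, 0, 0], [0, 0, 0, 0, 0], [0, 0, 0, 0, 0.6], [0, 0, 0, 0, 0.6], [0, 0, 0, 0, 0.6], [0, 0, -0.4, 0, 0.6], [0, 0, -0.6, 0, 0.6], [0, 0, -1, 0, 0.6], [0, 0, -1, 0, 0.6], [0, 0, -1, 0, 0.6], [0, 0, -1, 0, 0.6], [0, 0, -1, 0, 0.2], [0, 0, 0, 0, 0], [0, 0, 0, 0, 0], [0, 0, 0, 0, 0]],
])

```text
t: 19.45
tcp_pos: [0.5644, -0.066, 0.1589]
tcp_rot: [-0.095, 0.995, 0.017, -0.004]
contact_force: [-0.5, 1.0, 0.1]
width: 0.0003
grip_force: 0.0
```

```bash
python3 - <<'E'
from h import *
rep(S(0,0,.13)); look("w7")
E
```

```text
19.45 stn [-0.0802 -0.0053] [ 0.5644 -0.066   0.1589] -169.09 F [-0.5  1.   0.1] 0.0003 0.0
[np.float64(0.6421), np.float64(-0.0456), 0.13] (array([-4.02,  0.22,  1.43]), np.float64(-0.0))
```

View pics/w7.png

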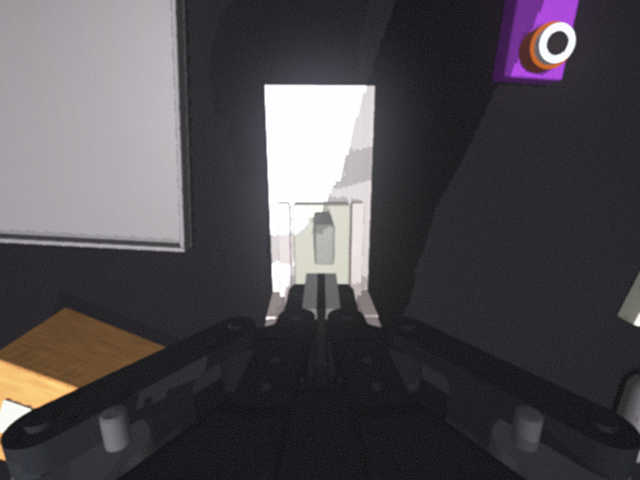

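The carrier stands in the lane, with its rear edge and the rail starts both at row ~203 and the handle at about (323,240).

```bash
python3 - <<'E'
from h import *
st,p,d=load("w7"); g=cv2.cvtColor(p,cv2.COLOR_RGB2GRAY).astype(int)
print("blk",[int(x) for x in np.median(g[194:215,300:312],1)],[int(x) for x in np.median(g[194:215,334:346],1)]); print("railL",[int(x) for x in np.median(g[194:215,277:286],1)]); print("railR",[int(x) for x in np.median(g[194:215,354:361],1)])
print("front",[int(x) for x in np.median(g[80:92,290:345],1)],sx(ray("wrist",(320,84.5),.008,st)[0]))
for r in (204,205): print(r,"blk",sx(ray("wrist",(320,r),.028,st)[0]),"rail",sx(ray("wrist",(320,r),.02,st)[0]),"low",sx(ray("wrist",(320,r),.008,st)[0]))
W=cloud("wrist",d,st)[195:275,285:360].reshape(-1,3); h=W[(W[:,2]>.065)&(W[:,2]<.088)]; s=np.array([sx(q) for q in h]); print(len(h),np.percentile(s,[2,50,98],axis=0),np.median(h[:,2]))
E
```

```text
blk [254, 254, 254, 254, 254, 254, 255, 255, 206, 151, 181, 236, 255, 255, 254, 254, 254, 254, 254, 254, 254] [225, 225, 218, 199, 190, 189, 184, 168, 143, 136, 153, 184, 207, 219, 220, 220, 220, 219, 220, 219, 219]
railL [254, 254, 254, 254, 254, 254, 255, 251, 217, 226, 254, 255, 254, 254, 254, 254, 254, 254, 254, 254, 254]
railR [224, 224, 224, 225, 219, 200, 183, 161, 159, 194, 229, 234, 233, 232, 233, 233, 234, 234, 234, 233, 234]
front [73, 73, 72, 81, 130, 228, 255, 255, 254, 254, 254, 254] [-0.1955  0.0007]
204 blk [-1.004e-01 -1.000e-04] rail [-0.0991  0.0002] low [-0.0971  0.0006]
205 blk [-0.0995 -0.0001] rail [-0.0982  0.0002] low [-0.0962  0.0006]
882 [[-0.0951   -0.0059  ]
 [-0.0821    0.00065 ]
 [-0.066462  0.007338]] 0.07966014819382745
```

The block's rear is at -100.1 mm and the septum is centred within about 1 mm. Pressing the plunger.

servo_tool([
  [[-0.8, 0.05, 0, 0, 0], [-0.8, 0.05, 0, 0, 0], [-0.8, 0.05, 0, 0, 0], [-0.8, 0.05, 0, 0, 0], [-0.82, 0.02, 0, 0, 0], [0, 0, 0.7, 0, 0], [0, 0, 0.7, 0, 0], [0, 0, 0.5, 0, 0], [0, 0, 0.2, 0, 0], [0, 0, 0, 0, 0]],
])

```text
t: 20.75
tcp_pos: [0.6422, -0.0452, 0.1176]
tcp_rot: [-0.095, 0.995, 0.017, -0.004]
contact_force: [0.0, 0.8, 0.4]
width: -0.0004
grip_force: 0.0
```

```bash
python3 -c "
from h import *
rep(S(0,0,.0985))"
```

```text
20.75 stn [0.0002 0.0004] [ 0.6422 -0.0452  0.1176] -169.1 F [0.  0.8 0.4] -0.0004 0.0
[np.float64(0.6421), np.float64(-0.0456), 0.0985] (array([ 0.01, -0.05,  0.95]), np.float64(-0.0))
```

servo_tool([
  [[0, 0, 0.3, 0, 0], [0, 0, 0.25, 0, 0], [0, 0, 0.25, 0, 0], [0, 0, 0.2, 0, 0], [0, 0, 0, 0, 0], [0, 0, 0, 0, 0], [0, 0, 0, 0, 0], [0, 0, 0, 0, 0]],
])

```text
t: 21.75
tcp_pos: [0.6429, -0.045, 0.0985]
tcp_rot: [-0.095, 0.995, 0.016, -0.003]
contact_force: [0.4, -2.4, 5.4]
width: 0.0002
grip_force: 3.0
```

servo_tool([
  [[0, 0, 0.08, 0, 0], [0, 0, 0, 0, 0], [0, 0, 0, 0, 0], [0, 0, 0, 0, 0]],
])

```text
t: 22.25
tcp_pos: [0.6429, -0.045, 0.0981]
tcp_rot: [-0.095, 0.995, 0.016, -0.002]
contact_force: [-2.4, -2.0, 11.1]
width: 0.0002
grip_force: 5.8
```

```bash
python3 -c "
from h import *
rep()"
```

```text
22.25 stn [0.0009 0.0004] [ 0.6429 -0.045   0.0981] -169.11 F [-2.4 -2.  11.1] 0.0002 5.8
```

The plunger is bottomed (11 N against the 6.4 N spring). Releasing it and going back to the handle.

servo_tool([
  [[0, 0, -0.6, 0, 0], [0, 0, -0.8, 0, 0], [0, 0, -0.9, 0, 0], [0, 0, -0.9, 0, 0], [0.8, 0, 0, 0, 0.4], [0.8, 0, 0, 0, 0.6], [0.8, 0, 0, 0, 0.6], [0.8, 0, 0, 0, 0.6], [0.8, 0, 0, 0, 0.6], [0, 0, 0, 0, 0.6], [0, 0, 0, 0, 0.6]],
])

```text
t: 23.62
tcp_pos: [0.5648, -0.0616, 0.1605]
tcp_rot: [-0.095, 0.995, 0.017, -0.003]
contact_force: [0.0, -0.6, -0.3]
width: 0.0511
grip_force: 0.0
```

```bash
python3 - <<'E'
from h import *
st=rep(S(-.0805,-.0005,.0405)); st,p,d=look("w8")
W=cloud("wrist",d,st)[180:290,280:365].reshape(-1,3); h=W[(W[:,2]>.065)&(W[:,2]<.09)]; s=np.array([sx(q) for q in h]); print(len(h),np.percentile(s,[2,50,98],axis=0),np.median(h[:,2]))
p,d=arm.capture("top"); np.savez("t8",p=p,d=d)
g=cv2.cvtColor(p,cv2.COLOR_RGB2GRAY)
W=cloud("top",d); B=W[200:310,220:275].reshape(-1,3)
for n,a,b in(("block",.013,.027),("handle",.062,.08)):
    q=B[(B[:,2]>a)&(B[:,2]<b)]; print(n,len(q),cv2.minAreaRect(q[:,:2].astype(np.float32)))
E
```

```text
23.62 stn [-0.079  -0.0011] [ 0.5648 -0.0616  0.1605] -169.09 F [ 0.  -0.6 -0.3] 0.0511 0.0
[np.float64(0.56315185), np.float64(-0.06135375), 0.0405] (array([ 0.06, -0.18,  6.  ]), np.float64(-0.0))
865 [[-0.095172 -0.0059  ]
 [-0.0824    0.001   ]
 [-0.066584  0.0074  ]] 0.07970634785740674
block 915 ((0.5271661877632141, 0.2852429151535034), (0.30837440490722656, 0.0827338919043541), 10.633874893188477)
handle 69 ((0.46947211027145386, 0.28887540102005005), (0.013949989341199398, 0.03017624281346798), 89.53388214111328)
```

servo_tool([
  [[0.06, -0.18, 1, 0, 0.6], [0, 0, 1, 0, 0.6], [0, 0, 1, 0, 0.6], [0, 0, 1, 0, 0.6], [0, 0, 0.8, 0, 0.6], [0, 0, 0.6, 0, 0.6], [0, 0, 0.6, 0, 0.6], [0, 0, 0, 0, 0.6], [0, 0, 0, 0, 0], [0, 0, 0, 0, 0], [0, 0, 0, 0, 0], [0, 0, 0, 0, 0], [0, 0, 0, 0, 0], [0, 0, -0.12, 0, 0], [0, 0, 0, 0, 0]],
])

```text
t: 25.6
tcp_pos: [0.5624, -0.0615, 0.0424]
tcp_rot: [-0.095, 0.995, 0.017, -0.004]
contact_force: [-0.0, 0.8, -0.7]
width: 0.0137
grip_force: 58.3
```

```bash
python3 -c "
from h import *
rep()"
```

```text
25.6 stn [-0.0812 -0.0005] [ 0.5624 -0.0615  0.0424] -169.1 F [-0.   0.8 -0.7] 0.0137 58.3
```

servo_tool([
  [[0.3, 0, 0, 0, 0], [0.5, 0, 0, 0, 0], [0.5, 0, 0, 0, 0], [0.5, 0, 0, 0, 0], [0.5, 0, 0, 0, 0], [0.5, 0, 0, 0, 0], [0.5, 0, 0, 0, 0], [0.6, 0, 0, 0, 0], [0.6, 0, 0, 0, 0], [0.6, 0, 0, 0, 0], [0.6, 0, 0, 0, 0], [0.6, 0, 0, 0, 0], [0.6, 0, 0, 0, 0], [0.6, 0, 0, 0, 0], [0, 0, -0.5, 0, 0], [0, 0, -0.8, 0, 0], [0, 0, -0.8, 0, 0], [0, 0, -0.2, 0, 0], [0, 0, 0, 0, 0]],
])

```text
t: 27.98
tcp_pos: [0.4164, -0.0916, 0.0897]
tcp_rot: [-0.095, 0.995, 0.017, -0.003]
contact_force: [-0.7, -1.2, -2.1]
width: 0.0134
grip_force: 58.5
```

```bash
python3 - <<'E'
from h import *
st=rep()
# tray from w1/w7 wrist depth + top0
for src in ("top","w7"):
    if src=="top":
        W=cloud("top",np.load("top0.npy"))[190:300,405:530].reshape(-1,3); p=np.load("top0p.npy")
        g=cv2.cvtColor(p,cv2.COLOR_RGB2GRAY); m=(g>60).astype(np.uint8); m[:195]=0;m[300:]=0;m[:,:408]=0;m[:,530:]=0
        n,l,s,c=cv2.connectedComponentsWithStats(m); k=1+np.argmax(s[1:,4]); cnt=np.argwhere(l==k)[:,::-1].astype(np.float32)
        hull=cv2.convexHull(cnt)[:,0]; ap=cv2.approxPolyDP(cv2.convexHull(cnt),4,True)[:,0]; print(ap)
        P=ray("top",ap,.02); print(P.round(4)); print("c",P.mean(0))
        for i in range(len(P)):
            e=P[(i+1)%len(P)]-P[i]; print(np.hypot(*e[:2]).round(4),np.degrees(np.arctan2(e[1],e[0])).round(2))
E
```

```text
27.98 stn [-0.2304 -0.0023] [ 0.4164 -0.0916  0.0897] -169.09 F [-0.7 -1.2 -2.1] 0.0134 58.5
[[518. 276.]
 [433. 291.]
 [416. 214.]
 [498. 201.]]
[[ 0.4316 -0.427   0.02  ]
 [ 0.4012 -0.2001  0.02  ]
 [ 0.6112 -0.1733  0.02  ]
 [ 0.6388 -0.3997  0.02  ]]
c [ 0.52070624 -0.29999398  0.02      ]
0.229 97.62
0.2117 7.27
0.2281 -83.06
0.2089 -172.48
```

```bash
python3 -c "
from h import *
rep([.474,-.2505,.0897,np.radians(7.3-180)],[.474,-.2505,.0375,np.radians(7.3-180)])"
```

```text
27.98 stn [-0.2304 -0.0023] [ 0.4164 -0.0916  0.0897] -169.09 F [-0.7 -1.2 -2.1] 0.0134 58.5
[0.474, -0.2505, 0.0897, np.float64(-3.014183618194207)] (array([-1.85, -8.24, -0.28]), np.float64(0.451))
[0.474, -0.2505, 0.0375, np.float64(-3.014183618194207)] (array([-1.86, -8.33,  2.32]), np.float64(0.451))
```

servo_tool([
  [[0, 0, 0, 0.45, 0], [-0.2, -0.6, 0, 0, 0], [-0.2, -0.9, 0, 0, 0], [-0.2, -0.9, 0, 0, 0], [-0.2, -0.9, 0, 0, 0], [-0.2, -0.9, 0, 0, 0], [-0.2, -0.9, 0, 0, 0], [-0.2, -0.9, 0, 0, 0], [-0.2, -0.9, 0, 0, 0], [-0.26, -0.8, 0, 0, 0], [0, -0.63, 0, 0, 0], [0, 0, 0.5, 0, 0], [0, 0, 0.5, 0, 0], [0, 0, 0.5, 0, 0], [0, 0, 0.5, 0, 0], [0, 0, 0, 0, 0], [0, 0, 0, 0, 0]],
])

```text
t: 30.1
tcp_pos: [0.4737, -0.2506, 0.0436]
tcp_rot: [-0.064, 0.998, 0.017, -0.004]
contact_force: [0.2, 0.3, -1.3]
width: 0.0135
grip_force: 58.5
```

```bash
python3 -c "
from h import *
rep([.474,-.2505,.0375,np.radians(7.3-180)])
look('w9')"
```

```text
30.1 stn [-0.2043 -0.1693] [ 0.4737 -0.2506  0.0436] -172.68 F [ 0.2  0.3 -1.3] 0.0135 58.5
[0.474, -0.2505, 0.0375, np.float64(-3.014183618194207)] (array([-0.02, -0.01,  0.31]), np.float64(0.002))
```

View pics/w9.png

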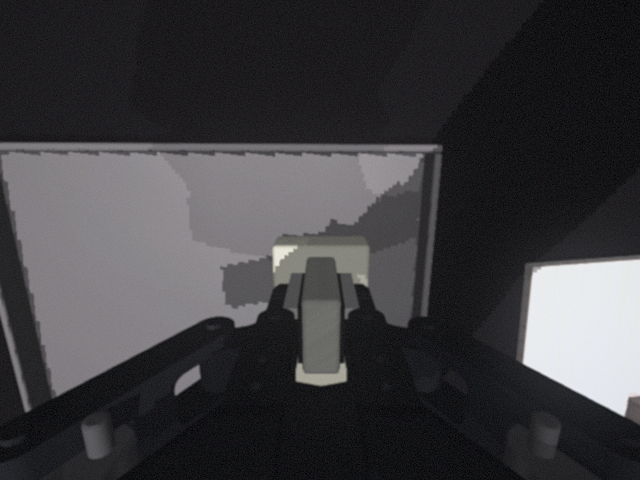

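The carrier is inside the tray, clear of all walls. I'll lower, release and head for the long carrier.

servo_tool([
  [[0, 0, 0.15, 0, 0], [0, 0, 0.15, 0, 0], [0, 0, 0, 0, 0], [0, 0, 0, 0, 0.6], [0, 0, 0, 0, 0.6], [0, 0, 0, 0, 0.6], [0, 0, -0.4, 0, 0.6], [0, 0, -0.8, 0, 0.6], [0, 0, -1, 0, 0.6], [0, 0, -1, 0, 0.6], [0, 0, -1, 0, 0.6], [0, 0, -1, 0, 0.6], [0, 0, -1, 0, 0.6], [0, 0, -1, 0, 0.6], [0, 0, 0, 0, 0.6]],
])

```text
t: 32.02
tcp_pos: [0.4759, -0.2557, 0.184]
tcp_rot: [-0.064, 0.998, 0.016, -0.002]
contact_force: [-0.6, -0.1, 0.9]
width: 0.0518
grip_force: 0.0
```

```bash
python3 -c "
from h import *
st,p,d=look('w10')
rep([.44,.285,.16,np.radians(176.6)])
W=cloud('wrist',d,st).reshape(-1,3)
c=np.array([.5137,-.2454])
q=W[(np.hypot(*(W[:,:2]-c).T)<.075)]
for a,b in((.019,.029),(.065,.085)):
    k=q[(q[:,2]>a)&(q[:,2]<b)]; print(len(k),np.median(k[:,2]) if len(k) else 0)
"
```

```text
32.08 stn [-0.2034 -0.1744] [ 0.4755 -0.2554  0.1826] -172.7 F [ 1.1  0.4 -0.9] 0.0514 0.0
[0.44, 0.285, 0.16, np.float64(3.082251459021986)] (array([ 3.36, 26.82,  2.  ]), np.float64(1.338))
4567 0.025774531511534637
690 0.0756982697129848
```

servo_tool([
  [[0, 0, 0, 0.67, 0.6], [0, 0, 0, 0.67, 0.6], [0.12, 1, 0, 0, 0.6], [0.12, 1, 0, 0, 0.6], [0.12, 1, 0, 0, 0.6], [0.12, 1, 0, 0, 0.6], [0.12, 1, 0, 0, 0.6], [0.12, 1, 0, 0, 0.6], [0.12, 1, 0, 0, 0.6], [0.12, 1, 0, 0, 0.6], [0.12, 1, 0, 0, 0.6], [0.12, 1, 0, 0, 0.6], [0.12, 1, 0, 0, 0.6], [0.12, 1, 0, 0, 0.6], [0.12, 1, 0, 0, 0.6], [0.12, 1, 0, 0, 0.6], [0.12, 1, 0, 0, 0.6], [0.12, 1, 0, 0, 0.6], [0.12, 1, 0, 0, 0.6], [0.12, 1, 0, 0, 0.6]],
])

```text
t: 34.58
tcp_pos: [0.4529, 0.1079, 0.1936]
tcp_rot: [0.03, 0.999, 0.016, -0.006]
contact_force: [0.9, -0.2, -0.9]
width: 0.0511
grip_force: 0.0
```

servo_tool([
  [[0.12, 1, 0.2, 0, 0.6], [0.12, 1, 0.2, 0, 0.6], [0.12, 1, 0.2, 0, 0.6], [0.12, 1, 0.2, 0, 0.6], [0.12, 1, 0.2, 0, 0.6], [0.12, 1, 0.2, 0, 0.6], [0.12, 1, 0.2, 0, 0.6], [0.12, 1, 0.2, 0, 0.6], [0, 0.8, 0, 0, 0.6], [0, 0, 0, 0, 0.6], [0, 0, 0, 0, 0.6], [0, 0, 0, 0, 0.6]],
])

```text
t: 36.08
tcp_pos: [0.4445, 0.2838, 0.1675]
tcp_rot: [0.03, 0.999, 0.016, -0.006]
contact_force: [0.5, -0.4, -0.2]
width: 0.0513
grip_force: 0.0
```

```bash
python3 - <<'E'
from h import *
st,p,d=look("w11"); rep()
W=cloud("wrist",d,st).reshape(-1,3); W=W[(np.hypot(W[:,0]-.47,W[:,1]-.289)<.07)]
h=W[(W[:,2]>.062)&(W[:,2]<.08)]; r=cv2.minAreaRect(h[:,:2].astype(np.float32)); print("handle",len(h),r,np.median(h[:,2]))
b=W[(W[:,2]>.015)&(W[:,2]<.026)]; r=cv2.minAreaRect(b[:,:2].astype(np.float32)); print("block",len(b),r)
p,d=arm.capture("top"); np.savez("t11",p=p,d=d)
E
```

```text
36.12 stn [-0.1315  0.3609] [0.4445 0.2838 0.1675] 176.54 F [-0.2 -0.5 -0.1] 0.0513 0.0
handle 704 ((0.46608421206474304, 0.28933823108673096), (0.01381637528538704, 0.029561709612607956), 86.3979721069336) 0.0717159013999979
block 3985 ((0.49319443106651306, 0.28784045577049255), (0.04800495505332947, 0.09344948828220367), 86.61388397216797)
```

View pics/w11.png

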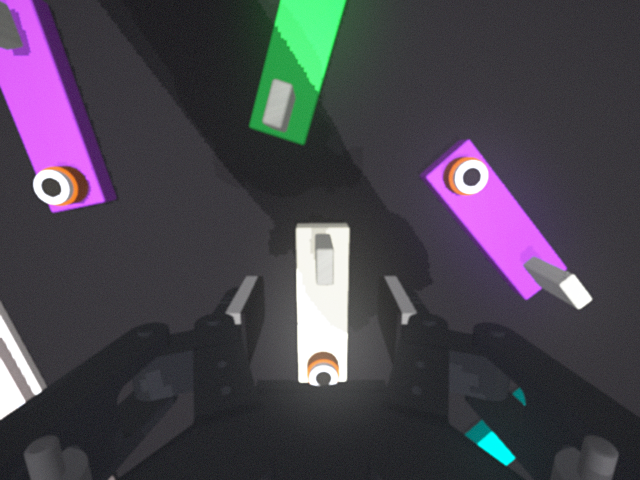

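The view shows the long white carrier below the gripper, with its handle at about (323,258) and its vial at (323,372). Descending on the handle.

```bash
python3 -c "
from h import *
rep([.4663,.2893,.09,np.radians(176.5)],[.4663,.2893,.0325,np.radians(176.5)])"
```

```text
36.17 stn [-0.1315  0.361 ] [0.4445 0.2839 0.1675] 176.54 F [-0.   0.1  0.1] 0.0514 0.0
[0.4663, 0.2893, 0.09, np.float64(3.080506129769992)] (array([-1.12,  0.21,  3.87]), np.float64(0.005))
[0.4663, 0.2893, 0.0325, np.float64(3.080506129769992)] (array([-1.15,  0.12,  6.74]), np.float64(0.005))
```

servo_tool([
  [[-0.6, 0.12, 0.5, 0, 0.6], [-0.55, 0, 1, 0, 0.6], [0, 0, 1, 0, 0.6], [0, 0, 1, 0, 0.6], [0, 0, 0.8, 0, 0.6], [0, 0, 0.6, 0, 0.6], [0, 0, 0.6, 0, 0.6], [0, 0, 0.6, 0, 0.6], [0, 0, 0.64, 0, 0.6], [0, 0, 0, 0, 0.6], [0, 0, 0, 0, 0.6]],
])

```text
t: 37.55
tcp_pos: [0.4662, 0.2899, 0.0327]
tcp_rot: [0.03, 0.999, 0.016, -0.006]
contact_force: [0.1, 0.4, -0.1]
width: 0.0509
grip_force: 0.0
```

```bash
python3 -c "
from h import *
st,p,d=look('w12')
rep([.4663,.2893,.0325,np.radians(176.5)])
g=cv2.cvtColor(p,cv2.COLOR_RGB2GRAY); print([int(x) for x in g[330,290:350:2]]); print([int(x) for x in g[225:265:2,285]])
W=cloud('wrist',d,st).reshape(-1,3); W=W[(np.hypot(W[:,0]-.466,W[:,1]-.289)<.04)]
h=W[(W[:,2]>.064)&(W[:,2]<.078)]; print(cv2.minAreaRect(h[:,:2].astype(np.float32)))"
```

```text
37.6 stn [-0.1089  0.3629] [0.4664 0.29   0.0329] 176.59 F [ 0.8 -0.9 -0.4] 0.0512 0.0
[0.4663, 0.2893, 0.0325, np.float64(3.080506129769992)] (array([ 0.  , -0.04,  0.02]), np.float64(0.012))
[255, 255, 255, 255, 255, 255, 233, 238, 244, 245, 243, 243, 244, 243, 243, 241, 244, 245, 245, 243, 243, 241, 241, 235, 226, 255, 255, 255, 255, 255]
[68, 71, 71, 68, 67, 70, 153, 216, 218, 218, 226, 250, 253, 253, 253, 253, 253, 254, 253, 253]
((0.4662674069404602, 0.28956329822540283), (0.07750528305768967, 0.030586285516619682), 87.35772705078125)
```

servo_tool([
  [[0, 0, 0, 0, 0], [0, 0, 0, 0, 0], [0, 0, 0, 0, 0], [0, 0, 0, 0, 0], [0, 0, 0, 0, 0], [0, 0, 0, 0, 0], [0, 0, -0.4, 0, 0], [0, 0, -0.6, 0, 0], [0, 0, -0.6, 0, 0], [0, 0, -0.6, 0, 0], [0, 0, -0.6, 0, 0], [0, 0, -0.6, 0, 0], [0, 0, -0.4, 0, 0], [0, 0, 0, 0, 0], [0, 0, 0, 0, 0]],
])

```text
t: 39.48
tcp_pos: [0.4667, 0.2872, 0.1079]
tcp_rot: [0.03, 0.999, 0.016, -0.006]
contact_force: [0.7, -1.0, -2.1]
width: 0.0133
grip_force: 58.5
```

```bash
python3 -c "
from h import *
rep(S(-.245,-.0005,.085)+[YF])"
```

```text
39.48 stn [-0.1092  0.36  ] [0.4667 0.2872 0.1079] 176.59 F [ 0.7 -1.  -2.1] 0.0133 58.5
[np.float64(0.4016293), np.float64(-0.09254295), 0.085, np.float64(-2.9510026992720126)] (array([  6.78, -18.06,   0.57]), np.float64(-1.791))
```

servo_tool([
  [[0.3, -0.3, 0, -0.6, 0], [0.3, -0.3, 0, -0.6, 0], [0.3, -0.4, 0, -0.59, 0], [0.4, -1, 0, 0, 0], [0.4, -1, 0, 0, 0], [0.4, -1, 0, 0, 0], [0.4, -1, 0, 0, 0], [0.4, -1, 0, 0, 0], [0.4, -1, 0, 0, 0], [0.4, -1, 0, 0, 0], [0.4, -1, 0, 0, 0], [0.4, -1, 0, 0, 0], [0.4, -1, 0, 0, 0], [0.4, -1, 0, 0, 0], [0.4, -1, 0, 0, 0], [0.4, -1, 0, 0, 0], [0.4, -1, 0, 0, 0], [0, -1, 0, 0, 0], [0, 0, 0, 0, 0], [0, 0, 0, 0, 0]],
])

```text
t: 41.98
tcp_pos: [0.3958, -0.0488, 0.0981]
tcp_rot: [-0.094, 0.995, 0.017, -0.004]
contact_force: [0.4, 0.2, -1.4]
width: 0.0136
grip_force: 58.6
```

```bash
python3 -c "
from h import *
rep(S(-.245,-.0012,.06)+[YF],S(-.245,-.0012,.042)+[YF])"
```

```text
41.98 stn [-0.2424  0.0436] [ 0.3958 -0.0488  0.0981] -169.16 F [ 0.4  0.2 -1.4] 0.0136 58.6
[np.float64(0.40176202), np.float64(-0.09323028), 0.06, np.float64(-2.9510026992720126)] (array([ 0.12, -2.3 ,  1.83]), np.float64(-0.01))
[np.float64(0.40176202), np.float64(-0.09323028), 0.042, np.float64(-2.9510026992720126)] (array([ 0.12, -2.33,  2.73]), np.float64(-0.01))
```

servo_tool([
  [[0.12, -0.8, 0, 0, 0], [0, -0.8, 0, 0, 0], [0, -0.73, 0, 0, 0], [0, 0, 0.6, 0, 0], [0, 0, 0.6, 0, 0], [0, 0, 0.6, 0, 0], [0, 0, 0.6, 0, 0], [0, 0, 0.33, 0, 0], [0, 0, 0, 0, 0], [0, 0, 0, 0, 0]],
])

```text
t: 43.22
tcp_pos: [0.4024, -0.093, 0.0422]
tcp_rot: [-0.095, 0.995, 0.017, -0.003]
contact_force: [0.4, -0.7, -0.9]
width: 0.0132
grip_force: 58.8
```

```bash
python3 -c "
from h import *
rep(S(-.2,-.0012,.042)+[YF])"
```

```text
43.23 stn [-0.2443 -0.0011] [ 0.4024 -0.093   0.0422] -169.09 F [ 0.4 -0.7 -0.9] 0.0132 58.8
[np.float64(0.44594752), np.float64(-0.08469828000000001), 0.042, np.float64(-2.9510026992720126)] (array([-2.22, -0.  ,  0.  ]), np.float64(-0.001))
```

servo_tool([
  [[-0.4, 0, 0, 0, 0], [-0.4, 0, 0, 0, 0], [-0.4, 0, 0, 0, 0], [-0.4, 0, 0, 0, 0], [-0.4, 0, 0, 0, 0], [-0.2, 0, 0, 0, 0], [0, 0, 0, 0, 0], [0, 0, 0, 0, 0]],
])

```text
t: 44.22
tcp_pos: [0.4451, -0.0847, 0.0417]
tcp_rot: [-0.095, 0.995, 0.017, -0.004]
contact_force: [0.6, -0.2, -3.1]
width: 0.0128
grip_force: 58.8
```

```bash
python3 - <<'E'
from h import *
rep(S(-.121,-.0012,.042)+[YF]); st,p,d=look("w13")
pp,dd=arm.capture("top"); a=cv2.resize(pp[170:290,320:430],None,fx=4,fy=4,interpolation=cv2.INTER_CUBIC); b=p[200:400,200:440]; b=cv2.resize(b,None,fx=1.4,fy=1.4)
im=np.zeros((480,800,3),np.uint8); im[:,:440]=a; im[:280,440:776]=b; cv2.imwrite("pics/c13.png",im[:,:,::-1])
E
```

```text
44.23 stn [-0.2009 -0.001 ] [ 0.4451 -0.0847  0.0417] -169.1 F [ 0.6 -0.2 -3.1] 0.0128 58.8
[np.float64(0.52351762), np.float64(-0.06971988000000001), 0.042, np.float64(-2.9510026992720126)] (array([-3.99, -0.01, -0.03]), np.float64(-0.002))
```

View pics/c13.png

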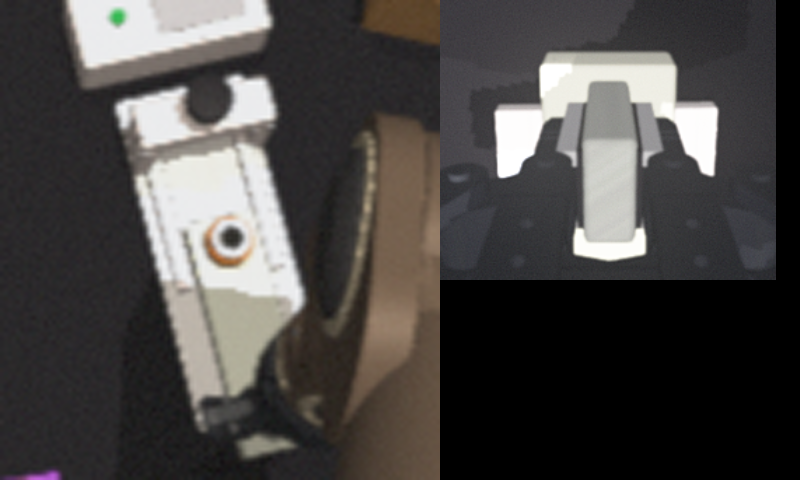

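The carrier is between the rails, with the septum at (232,237) in the crop, centred in the lane. Sliding it in to about station x = -0.121.

servo_tool([
  [[-0.4, 0, 0, 0, 0], [-0.4, 0, 0, 0, 0], [-0.4, 0, 0, 0, 0], [-0.4, 0, 0, 0, 0], [-0.4, 0, 0, 0, 0], [-0.4, 0, 0, 0, 0], [-0.4, 0, 0, 0, 0], [-0.4, 0, 0, 0, 0], [-0.4, 0, 0, 0, 0], [-0.4, 0, 0, 0, 0], [0, 0, 0, 0, 0], [0, 0, 0, 0, 0], [0, 0, 0, 0, 0]],
])

```text
t: 45.95
tcp_pos: [0.5242, -0.0695, 0.0416]
tcp_rot: [-0.095, 0.995, 0.017, -0.003]
contact_force: [0.5, 0.9, 0.6]
width: 0.0135
grip_force: 59.1
```

```bash
python3 - <<'E'
from h import *
rep(S(-.1205,-.0012,.042)+[YF]); st,p,d=look("w14"); g=cv2.cvtColor(p,cv2.COLOR_RGB2GRAY).astype(int)
print("blk",[int(x) for x in np.median(g[225:255,300:340],1)])
m=np.median(g[60:240,290:350],1); k=np.argmax(np.diff(m[:100]))+60.5; print("front row",k,sx(ray("wrist",(320,k),.008,st)[0]))
for r in (243,244,245): print(r,sx(ray("wrist",(320,r),.0295,st)[0]))
E
```

```text
45.95 stn [-0.1203 -0.0011] [ 0.5242 -0.0695  0.0416] -169.09 F [0.5 0.9 0.6] 0.0135 59.1
[np.float64(0.52400857), np.float64(-0.06962508), 0.042, np.float64(-2.9510026992720126)] (array([ 0.01, -0.  , -0.02]), np.float64(-0.002))
blk [195, 160, 147, 148, 147, 149, 148, 147, 147, 146, 145, 138, 121, 104, 99, 99, 100, 100, 100, 101, 106, 118, 130, 135, 136, 138, 139, 137, 138, 138]
front row 127.5 [-0.1955  0.001 ]
243 [-0.1407  0.0002]
244 [-0.1402  0.0002]
245 [-0.1397  0.0002]
```

servo_tool([
  [[0.02, 0, 0.07, 0, 0], [0, 0, 0, 0, 0], [0, 0, 0, 0, 0.6], [0, 0, 0, 0, 0.6], [0, 0, 0, 0, 0.6], [0, 0, -0.4, 0, 0.6], [0, 0, -0.6, 0, 0.6], [0, 0, -1, 0, 0.6], [0, 0, -1, 0, 0.6], [0, 0, -1, 0, 0.6], [0, 0, -1, 0, 0.6], [0, 0, -1, 0, 0.2], [0, 0, 0, 0, 0], [0, 0, 0, 0, 0], [0, 0, 0, 0, 0]],
])

```text
t: 47.88
tcp_pos: [0.5242, -0.0734, 0.1591]
tcp_rot: [-0.095, 0.995, 0.017, -0.004]
contact_force: [0.9, -0.1, 0.6]
width: -0.0002
grip_force: 0.0
```

```bash
python3 - <<'E'
from h import *
st,p,d=look("w15"); rep(S(0.0005,0,st["tcp_pos"][2]),S(0.0005,0,.117)); g=cv2.cvtColor(p,cv2.COLOR_RGB2GRAY).astype(int)
W=cloud("wrist",d,st).reshape(-1,3); s=(W[:,:2]-O)@np.c_[u,v]; k=(abs(s[:,1])<.015)&(abs(s[:,0]+.12)<.03)&(W[:,2]>.066)&(W[:,2]<.09); print("handle",k.sum(),np.percentile(s[k],[2,50,98],axis=0).round(4),np.median(W[k,2]))
m=np.median(g[100:230,300:312],1); print([int(x) for x in m])
q=proj("wrist",[S(-.14,0,.028),S(-.195,0,.008)],st); print(q)
for e in (-1,0,1): print(sx(ray("wrist",(q[0,0],round(q[0,1])+e),.028,st)[0]),round(q[0,1])+e)
E
```

```text
47.92 stn [-0.121 -0.005] [ 0.5243 -0.0734  0.1591] -169.09 F [-0.5  0.5 -0.4] -0.0004 0.0
[np.float64(0.64259095), np.float64(-0.0455052), np.float64(0.15910715822463203)] (array([-6.07,  0.25, -0.02]), np.float64(-0.0))
[np.float64(0.64259095), np.float64(-0.0455052), 0.117] (array([-6.08,  0.18,  2.08]), np.float64(-0.0))
handle 878 [[-0.1346 -0.0056]
 [-0.1214  0.0007]
 [-0.1058  0.0077]] 0.07964400681706606
[38, 41, 42, 41, 39, 42, 42, 42, 42, 42, 43, 44, 44, 45, 45, 45, 45, 46, 47, 47, 47, 47, 46, 50, 49, 52, 49, 51, 52, 52, 52, 53, 54, 54, 53, 54, 94, 181, 242, 249, 247, 246, 246, 246, 246, 246, 246, 247, 246, 246, 247, 246, 247, 246, 246, 246, 247, 247, 247, 247, 247, 247, 247, 247, 247, 247, 247, 247, 247, 247, 247, 247, 247, 247, 247, 247, 247, 247, 247, 247, 247, 247, 247, 247, 247, 247, 247, 247, 247, 247, 247, 247, 247, 247, 247, 247, 247, 247, 247, 247, 247, 248, 242, 200, 138, 128, 174, 233, 247, 248, 247, 247, 247, 247, 246, 247, 247, 247, 246, 246, 247, 245, 245, 245, 245, 236, 212, 192, 192, 189]
[[319.71370378 205.33513053]
 [318.90412133 137.21545018]]
[-0.1411  0.    ] 204
[-0.1403  0.    ] 205
[-0.1395 -0.    ] 206
```

The long carrier's rear is at about -139.5 mm and its handle at -120.2 mm, so it is well centred. Pressing.

servo_tool([
  [[-0.6, 0.05, 0, 0, 0], [-0.8, 0.05, 0, 0, 0], [-0.8, 0.05, 0, 0, 0], [-0.8, 0.05, 0, 0, 0], [-0.8, 0, 0, 0, 0], [-0.8, 0, 0, 0, 0], [-0.8, 0, 0, 0, 0], [-0.7, 0, 0, 0, 0], [0, 0, 0.8, 0, 0], [0, 0, 0.8, 0, 0], [0, 0, 0.5, 0, 0], [0, 0, 0, 0, 0], [0, 0, 0, 0, 0]],
])

```text
t: 49.55
tcp_pos: [0.6434, -0.0453, 0.1182]
tcp_rot: [-0.095, 0.995, 0.017, -0.003]
contact_force: [0.4, -0.5, 0.2]
width: -0.0001
grip_force: 0.0
```

```bash
python3 -c "
from h import *
rep(S(0.0005,0,.0985))"
```

```text
49.55 stn [0.0013 0.0001] [ 0.6434 -0.0453  0.1182] -169.1 F [ 0.4 -0.5  0.2] -0.0001 0.0
[np.float64(0.64259095), np.float64(-0.0455052), 0.0985] (array([ 0.04, -0.04,  0.98]), np.float64(-0.0))
```

servo_tool([
  [[0, 0, 0.3, 0, 0], [0, 0, 0.3, 0, 0], [0, 0, 0.25, 0, 0], [0, 0, 0.2, 0, 0], [0, 0, 0.03, 0, 0], [0, 0, 0, 0, 0], [0, 0, 0, 0, 0], [0, 0, 0, 0, 0], [0, 0, 0, 0, 0]],
])

```text
t: 50.68
tcp_pos: [0.6439, -0.045, 0.098]
tcp_rot: [-0.095, 0.995, 0.016, -0.002]
contact_force: [-1.5, -1.9, 11.8]
width: 0.0003
grip_force: 5.7
```

servo_tool([
  [[0, 0, -0.6, 0, 0], [0, 0, -0.8, 0, 0], [0, 0, -0.9, 0, 0], [0, 0, -0.9, 0, 0], [0.7, 0, 0, 0, 0.4], [0.8, 0, 0, 0, 0.6], [0.8, 0, 0, 0, 0.6], [0.8, 0, 0, 0, 0.6], [0.8, 0, 0, 0, 0.6], [0.8, 0, 0, 0, 0.6], [0.8, 0, 0, 0, 0.6], [0.6, 0, 0, 0, 0.6], [0, 0, 0, 0, 0.6], [0, 0, 0, 0, 0.6]],
])

```text
t: 52.42
tcp_pos: [0.5244, -0.0696, 0.1606]
tcp_rot: [-0.095, 0.995, 0.017, -0.003]
contact_force: [0.7, -0.2, 0.8]
width: 0.0512
grip_force: 0.0
```

```bash
python3 - <<'E'
from h import *
st,p,d=look("w16"); rep(S(-.1205,-.0005,.0405))
W=cloud("wrist",d,st).reshape(-1,3); s=(W[:,:2]-O)@np.c_[u,v]; k=(abs(s[:,1])<.015)&(abs(s[:,0]+.12)<.03)&(W[:,2]>.066)&(W[:,2]<.09); print("handle",k.sum(),np.percentile(s[k],[2,50,98],axis=0).round(4),np.median(W[k,2]))
p,d=arm.capture("top"); np.savez("t16",p=p,d=d); cv2.imwrite("pics/t16.png",p[130:330,220:540,::-1].repeat(2,0).repeat(2,1))
E
```

```text
52.48 stn [-0.12   -0.0013] [ 0.5245 -0.0696  0.1606] -169.09 F [-0.7 -0.  -0.8] 0.0511 0.0
[np.float64(0.5238758499999999), np.float64(-0.06893775), 0.0405] (array([ 0.  , -0.17,  6.  ]), np.float64(-0.0))
handle 874 [[-0.1346 -0.0054]
 [-0.1214  0.0009]
 [-0.1059  0.008 ]] 0.07957773804837495
```

View pics/t16.png

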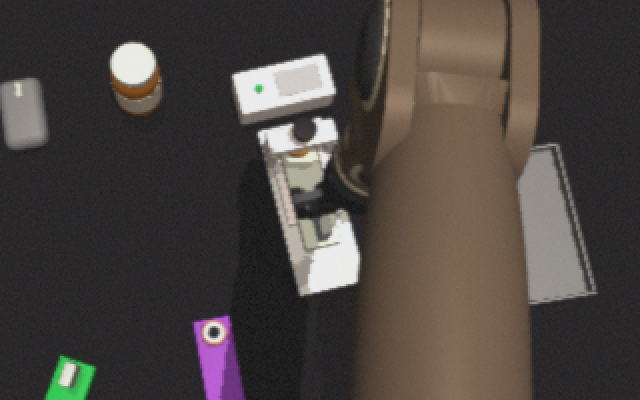

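The long carrier is still in the lane with its vial under the beam. I've used up my 14 pictures, so from here I'll work from numbers only. Re-gripping and drawing it out.

servo_tool([
  [[0, -0.17, 1, 0, 0.6], [0, 0, 1, 0, 0.6], [0, 0, 1, 0, 0.6], [0, 0, 1, 0, 0.6], [0, 0, 0.8, 0, 0.6], [0, 0, 0.6, 0, 0.6], [0, 0, 0.6, 0, 0.6], [0, 0, 0, 0, 0.6], [0, 0, 0, 0, 0], [0, 0, 0, 0, 0], [0, 0, 0, 0, 0], [0, 0, 0, 0, 0], [0, 0, 0, 0, 0], [0, 0, -0.12, 0, 0], [0, 0, 0, 0, 0]],
])

```text
t: 54.4
tcp_pos: [0.5231, -0.069, 0.0426]
tcp_rot: [-0.095, 0.995, 0.017, -0.004]
contact_force: [-1.1, 0.6, -2.4]
width: 0.0132
grip_force: 58.3
```

servo_tool([
  [[0.3, 0, 0, 0, 0], [0.5, 0, 0, 0, 0], [0.5, 0, 0, 0, 0], [0.5, 0, 0, 0, 0], [0.5, 0, 0, 0, 0], [0.5, 0, 0, 0, 0], [0.5, 0, 0, 0, 0], [0.6, 0, 0, 0, 0], [0.6, 0, 0, 0, 0], [0.6, 0, 0, 0, 0], [0.6, 0, 0, 0, 0], [0.6, 0, 0, 0, 0], [0.6, 0, 0, 0, 0], [0.6, 0, 0, 0, 0], [0, 0, -0.5, 0, 0], [0, 0, -0.8, 0, 0], [0, 0, -0.8, 0, 0], [0, 0, -0.8, 0, 0], [0, 0, 0, 0, 0]],
])

```text
t: 56.78
tcp_pos: [0.378, -0.0997, 0.103]
tcp_rot: [-0.095, 0.995, 0.016, -0.002]
contact_force: [-0.5, -0.2, -1.9]
width: 0.0132
grip_force: 58.6
```

```bash
python3 - <<'E'
from h import *
t=np.radians(7.3);tx=np.array([np.cos(t),np.sin(t)]);ty=np.array([-tx[1],tx[0]]);C=np.array([.5207,-.3]);h=C-.055*ty-.06*tx; print(h)
st,p,d=look("w17"); rep([*h,.1,t-np.pi],[*h,.0375,t-np.pi])
W=cloud("wrist",d,st).reshape(-1,3)
s=(W[:,:2]-C)@np.c_[tx,ty]; k=(abs(s)<.1).all(1)&(W[:,2]>.017)&(W[:,2]<.03); print("short block in tray frame",k.sum(),cv2.minAreaRect(s[k].astype(np.float32)) if k.sum()>20 else 0)
E
```

```text
[ 0.46817489 -0.36217807]
56.83 stn [-0.2702 -0.0028] [ 0.3774 -0.0995  0.102 ] -169.09 F [ 0.   0.2 -1.8] 0.0137 58.6
[np.float64(0.4681748869176725), np.float64(-0.36217807085853265), 0.1, np.float64(-3.014183618194207)] (array([ -2.84, -13.6 ,  -0.36]), np.float64(0.451))
[np.float64(0.4681748869176725), np.float64(-0.36217807085853265), 0.0375, np.float64(-3.014183618194207)] (array([ -2.85, -13.7 ,   2.76]), np.float64(0.451))
short block in tray frame 3238 ((-0.025966167449951172, 0.05761060118675232), (0.0704660564661026, 0.04900037869811058), 0.13689206540584564)
```

The straight path would cross the short carrier's handle, so I'll lift higher first.

servo_tool([
  [[0, 0, -0.7, 0.23, 0], [0, 0, -0.7, 0.22, 0], [0, 0, -0.7, 0, 0], [0, 0, -0.7, 0, 0], [-0.2, -0.6, 0, 0, 0], [-0.2, -1, 0, 0, 0], [-0.2, -1, 0, 0, 0], [-0.2, -1, 0, 0, 0], [-0.2, -1, 0, 0, 0], [-0.2, -1, 0, 0, 0], [-0.2, -1, 0, 0, 0], [-0.2, -1, 0, 0, 0], [-0.2, -1, 0, 0, 0], [-0.2, -1, 0, 0, 0], [-0.2, -1, 0, 0, 0], [-0.2, -1, 0, 0, 0], [-0.2, -1, 0, 0, 0], [-0.25, -1, 0, 0, 0], [0, 0, 0, 0, 0], [0, 0, 0, 0, 0]],
])

```text
t: 59.32
tcp_pos: [0.4682, -0.3635, 0.1477]
tcp_rot: [-0.064, 0.998, 0.017, -0.004]
contact_force: [-0.6, 0.1, -1.3]
width: 0.0135
grip_force: 58.7
```

```bash
python3 -c "
from h import *
rep([.4682,-.3622,.044,np.radians(7.3-180)],[.4682,-.3622,.0372,np.radians(7.3-180)])"
```

```text
59.33 stn [-0.231  -0.2792] [ 0.4682 -0.3635  0.1477] -172.7 F [-0.6  0.1 -1.3] 0.0135 58.7
[0.4682, -0.3622, 0.044, np.float64(-3.014183618194207)] (array([-0.04, -0.12,  5.18]), np.float64(0.0))
[0.4682, -0.3622, 0.0372, np.float64(-3.014183618194207)] (array([-0.05, -0.13,  5.52]), np.float64(0.0))
```

servo_tool([
  [[-0.04, -0.12, 0.6, 0, 0], [0, 0, 0.8, 0, 0], [0, 0, 0.8, 0, 0], [0, 0, 0.8, 0, 0], [0, 0, 0.6, 0, 0], [0, 0, 0.5, 0, 0], [0, 0, 0.5, 0, 0], [0, 0, 0.3, 0, 0], [0, 0, 0.2, 0, 0], [0, 0, 0, 0, 0], [0, 0, 0, 0, 0]],
])

```text
t: 60.7
tcp_pos: [0.4686, -0.3627, 0.0462]
tcp_rot: [-0.064, 0.998, 0.016, -0.004]
contact_force: [0.6, 0.2, -2.0]
width: 0.013
grip_force: 58.8
```

```bash
python3 -c "
from h import *
rep([.4682,-.3622,.0372,np.radians(7.3-180)])"
```

```text
60.7 stn [-0.2305 -0.2785] [ 0.4686 -0.3627  0.0462] -172.69 F [ 0.6  0.2 -2. ] 0.013 58.8
[0.4682, -0.3622, 0.0372, np.float64(-3.014183618194207)] (array([0.01, 0.01, 0.45]), np.float64(0.001))
```

Lowering, releasing, then retreating up and away for a final check.

servo_tool([
  [[0, 0, 0.25, 0, 0], [0, 0, 0.18, 0, 0], [0, 0, 0, 0, 0], [0, 0, 0, 0, 0.6], [0, 0, 0, 0, 0.6], [0, 0, 0, 0, 0.6], [0, 0, -0.4, 0, 0.6], [0, 0, -0.8, 0, 0.6], [0, 0, -1, 0, 0.6], [0, 0, -1, 0, 0.6], [0, 0, -1, 0, 0.6], [0, 0, -1, 0, 0.6], [0, 0, -1, 0, 0.6], [0, 0, -1, 0, 0.6], [0, 0, -1, 0, 0.6], [0.5, 0, -1, 0, 0.6], [1, 0, 0, 0, 0.6], [1, 0, 0, 0, 0.6], [1, 0, 0, 0, 0.6], [1, 0, 0, 0, 0.6]],
])

```text
t: 63.2
tcp_pos: [0.3791, -0.3797, 0.2212]
tcp_rot: [-0.063, 0.998, 0.017, -0.004]
contact_force: [-0.1, -0.2, 0.0]
width: 0.0514
grip_force: 0.0
```

servo_tool([
  [[1, 0, 0, 0, 0.6], [1, 0, 0, 0, 0.6], [0.5, 0, 0, 0, 0.6], [0, 0, 0, 0, 0.6], [0, 0, 0, 0, 0.6]],
])

```text
t: 63.82
tcp_pos: [0.3317, -0.3862, 0.222]
tcp_rot: [-0.064, 0.998, 0.017, -0.004]
contact_force: [-0.5, -0.4, -0.1]
width: 0.0512
grip_force: 0.0
```

```bash
python3 - <<'E'
from h import *
st=rep(); t=np.radians(7.3);tx=np.array([np.cos(t),np.sin(t)]);ty=np.array([-tx[1],tx[0]]);C=np.array([.5207,-.3])
def rpt(W):
    W=W.reshape(-1,3); s=(W[:,:2]-C)@np.c_[tx,ty]
    for nm,c in(("short",.055),("long",-.055)):
        for a,b in((.016,.032),(.066,.085)):
            k=(abs(s[:,1]-c)<.04)&(abs(s[:,0])<.1)&(W[:,2]>a)&(W[:,2]<b)
            if k.sum()>10:
                A=np.c_[s[k],np.ones(k.sum())]; f=np.linalg.lstsq(A,W[k,2],rcond=None)[0]
                print(nm,a,k.sum(),np.r_[np.percentile(s[k],2,axis=0),np.percentile(s[k],98,axis=0)].round(4),"z",np.median(W[k,2]).round(4),"slope",f[:2].round(3))
s2,p,d=look("w18"); print("wrist"); rpt(cloud("wrist",d,s2))
p,d=arm.capture("top"); print("top"); rpt(cloud("top",d))
p,d=arm.capture("scene"); print("scene"); rpt(cloud("scene",d))
# plunger top height
W=cloud("scene",d).reshape(-1,3); k=np.hypot(*(W[:,:2]-O).T)<.012; print("button z",np.percentile(W[k,2],[50,90,98]))
E
```

```text
63.83 stn [-0.3693 -0.2756] [ 0.3317 -0.3862  0.222 ] -172.68 F [-0.5 -0.4 -0.1] 0.0512 0.0
wrist
long 0.016 2234 [-0.0791 -0.0764  0.0059 -0.0301] z 0.0258 slope [ 0.017 -0.001]
long 0.066 423 [-0.0742 -0.06   -0.046  -0.0469] z 0.0756 slope [0.114 0.011]
top
short 0.016 579 [-0.0558  0.0347  0.0609  0.0818] z 0.0238 slope [ 0.004 -0.011]
short 0.066 74 [-0.0515  0.0507 -0.0231  0.0654] z 0.0735 slope [-0.004 -0.035]
long 0.016 853 [-0.0739 -0.0754  0.081  -0.0282] z 0.0239 slope [ 0.002 -0.008]
long 0.066 78 [-0.07   -0.0591 -0.042  -0.0451] z 0.0732 slope [ 0.02  -0.144]
scene
short 0.016 1097 [-0.0542  0.0318  0.062   0.0787] z 0.0233 slope [-0.007  0.01 ]
short 0.066 119 [-0.0522  0.0485 -0.0232  0.0621] z 0.0729 slope [-0.064  0.076]
long 0.016 1776 [-0.0722 -0.0779  0.0829 -0.0315] z 0.0233 slope [-0.003  0.006]
long 0.066 130 [-0.0711 -0.0614 -0.0412 -0.048 ] z 0.073 slope [-0.071  0.038]
button z [0.08001954 0.11026572 0.11157233]
```

Both carriers lie flat on the tray floor (block tops at 24 mm), the plunger is up, and the robot is clear of everything. Handing in.

```bash
python3 -c "
from rig import arm
print(arm.hand_in())"
```

```text
the job is handed in; nothing more can be done
None
```

I sampled the short and then the long carrier (no medium one was on the bench), set both flat on the tray floor by depth check with the plunger up, and handed the job in at about 64 s; no verdict came back.

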